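# Weigh the sample pot that stands behind the bottles

## Task

The low lidded sample pot at the back of the bottle stand has to go on the balance, but three tall containers hem it in. First stand all three tall containers upright in the empty steel tray, then set the pot in the middle of the balance pan, and after that put each tall container back upright on the very spot of the stand where it stood. Set things down rather than dropping them, knock nothing over, and leave the tape and the dish on the stand where they are.

Things in the scene. Friction and masses are not known exactly. Their poses are not given: they have to be found in the camera images.
- stand: Fixed grey stand: flat plate 200 (x) x 260 (y) mm, 12 mm high, on the bench; steel guard rail (8 mm rod, 134 mm high, 240 mm long) 92 mm on +x of the origin. Origin: centre of the plate's underside; x points away from the robot, to the rail. The tall containers stand left, right and in front (-x) of the pot, in any assignment, about 80 mm from it.
- tray: Fixed empty open steel tray, outside 138 (x) x 258 (y) mm, walls 4 mm thick and 22 mm high, inner floor 5 mm above the bench. Origin at the centre of its underside, long side along its y. It takes three containers in a row along y, 80 mm apart.
- balance: Fixed white bench balance, housing 200 x 170 mm, 44 mm high, with a round steel pan of 96 mm diameter whose top is 55 mm above the bench. Origin on the bench straight under the pan's centre; the housing reaches 120 mm to -x (display side) and 80 mm to +x of it.
- round_bottle: Loose round amber bottle, body 60 mm diameter and straight up to 112 mm, then a shoulder to a narrow neck and a black cap of 33 mm diameter; 150 mm high in all. About 0.3 kg. Origin at the centre of its underside, z up.
- square_bottle: Loose white bottle with a square body of 54 x 54 mm, straight up to 118 mm, round white screw cap of 44 mm; 145 mm high in all. About 0.3 kg. Origin at the centre of its underside, z up, x and y square to its faces.
- canister: Loose slim aluminium canister, plain cylinder of 50 mm diameter straight up to 138 mm, lid of 42 mm on top; 150 mm high in all. About 0.25 kg. Origin at the centre of its underside, z up.
- pot: Loose low sample pot, brown with soil below a pale rim and white lid, the one thing to be weighed: body 58 mm diameter, lid 60 mm, 52 mm high in all. About 0.11 kg. Origin at the centre of its underside, z up. It stands on the stand, between the tall containers and the rail.
- tape: Loose roll of tape lying on the front left corner of the stand, 44 mm diameter, 22 mm high; to be left alone. Origin at the centre of its underside.
- dish: Loose flat pale plastic dish on the front right corner of the stand, 54 mm diameter, 14 mm high; to be left alone. Origin at the centre of its underside.
There are look-alikes about, which are no part of the job. Leave any yellow look-alike of the square_bottle alone.

How it is judged (in metres and radians):
On the way, in this order (a step that is already met when the one before it is completed fails the run):
1. all three tall containers stand upright and released in the tray, the pot still in its place (x of round_bottle in the frame of tray between -0.045 and 0.045 m and y of round_bottle in the frame of tray between -0.105 and 0.105 m and z of each of round_bottle, square_bottle, canister in the frame of tray below 0.012 m and angle between each of round_bottle, square_bottle, canister's own z axis and vertical below 0.1 rad and linear speed of each of round_bottle, square_bottle, canister below 0.03 m/s and contact force between the fingers and round_bottle below 0.1 N and x of square_bottle in the frame of tray between -0.045 and 0.045 m and y of square_bottle in the frame of tray between -0.105 and 0.105 m and contact force between the fingers and square_bottle below 0.1 N and x of canister in the frame of tray between -0.045 and 0.045 m and y of canister in the frame of tray between -0.105 and 0.105 m and contact force between the fingers and canister below 0.1 N and distance of pot from where it was at the start of the episode below 0.03 m), for 0.2 s.
2. the pot stands released in the middle of the pan while the tall containers are still in the tray (horizontal distance between pot and balance below 0.015 m and z of pot in the frame of balance between 0.05 and 0.06 m and angle between each of pot, round_bottle, square_bottle, canister's own z axis and vertical below 0.1 rad and linear speed of each of pot, round_bottle, square_bottle, canister below 0.03 m/s and contact force between the fingers and pot below 0.1 N and x of round_bottle in the frame of tray between -0.045 and 0.045 m and y of round_bottle in the frame of tray between -0.105 and 0.105 m and z of each of round_bottle, square_bottle, canister in the frame of tray below 0.012 m and contact force between the fingers and round_bottle below 0.1 N and x of square_bottle in the frame of tray between -0.045 and 0.045 m and y of square_bottle in the frame of tray between -0.105 and 0.105 m and contact force between the fingers and square_bottle below 0.1 N and x of canister in the frame of tray between -0.045 and 0.045 m and y of canister in the frame of tray between -0.105 and 0.105 m and contact force between the fingers and canister below 0.1 N), for 0.2 s.
At the end, for the whole second after the job is handed in: The pot stands upright on the balance pan, within 15 mm of its centre; each tall container stands upright within 15 mm of where it stood at the start; all are released and at rest (horizontal distance between pot and balance below 0.015 m and z of pot in the frame of balance between 0.05 and 0.06 m and angle between each of pot, round_bottle, square_bottle, canister's own z axis and vertical below 0.1 rad and linear speed of each of pot, round_bottle, square_bottle, canister below 0.03 m/s and contact force between the fingers and pot below 0.1 N and distance of each of round_bottle, square_bottle, canister from where it was at the start of the episode below 0.015 m and contact force between the fingers and round_bottle below 0.1 N and contact force between the fingers and square_bottle below 0.1 N and contact force between the fingers and canister below 0.1 N); the robot touches nothing.
It fails at once if a tall container or the pot is knocked over (tilted beyond about 35 degrees) (angle between any of round_bottle, square_bottle, canister, pot's own z axis and vertical above 0.6 rad).
It fails at once if a tall container or the pot is dropped (moves faster than 0.8 m/s out of the fingers, a fall of more than 30 mm) ((linear speed of round_bottle above 0.8 m/s and contact force between the fingers and round_bottle below 0.05 N) or (linear speed of square_bottle above 0.8 m/s and contact force between the fingers and square_bottle below 0.05 N) or (linear speed of canister above 0.8 m/s and contact force between the fingers and canister below 0.05 N) or (linear speed of pot above 0.8 m/s and contact force between the fingers and pot below 0.05 N)).
It fails at once if the tape or the dish is shifted by more than 30 mm (distance of any of tape, dish from where it was at the start of the episode above 0.03 m).
It also fails if it takes over 147 s, if anything falls off the work surface, if the arm or the gripper's body presses on something with over 40 N, if the wrist force passes 120 N, or if a joint passes its speed limit or range.

## Robot

A 6-joint arm with a two-finger parallel gripper is mounted at the origin on the work surface. World frame = base frame: x ahead of the robot, y to its left, z up, the work surface at z = 0. Lengths are in m, angles in degrees, forces in N, time in s.
With the tool pointing down it reaches from about 0.3 to 0.75 m from the base axis. Payload 8.5 kg.
Tool frame: the origin (TCP) lies on the centre line of the jaws, within the pads' length; the fingertips stand 19 mm ahead of it and the grasp point (between the pads) is the TCP; z points along the fingers, x is the direction in which the jaws open and shut, and the axes are right-handed (so a half turn about z gives the same grasp; the last joint's range is limited). The gripper opens to 85 mm and grips with 20 to 120 N. Pads are 22 mm wide; open, the fingers measure 114 mm over their backs; the gripper's body (76 mm by 85 mm) begins 54 mm behind the grasp point. The pads swing forward as they close: fully open they stand 13 mm farther back than shut.
Start: joints at [-81.95, 21.807, 74.336, -0, 83.858, -12.336], TCP at [0.192, -0.516, 0.25] pointing down, gripper open.
Joint ranges: [-178.18, 178.18], [-50.72, 133.34], [12.68, 142.11], [-81.47, 261.47], [9.98, 163.14], [-165.26, 165.26]. Speed limits (degrees/s): [136.94, 136.94, 180, 180, 180, 180].

## Interface

Orientations are given as a 3x3 rotation matrix whose columns are the frame's x, y, z axes.
In Python, from rig import env, cams, order gives the robot as it stands.
- The arm moves only by the tool step_arm, never from a script. Its argument "steps" is a list of rows, each an object with "xyz": the shift along the tool's x, y, z normalised to -1 to 1, where 1 is 0.04 m, a list of three; "turn": the turn, a rotation vector about the tool's x, y, z normalised to -1 to 1, where 1 is 0.08 rad, a list of three; "gripper": the gripper command: -1 is shut, 1 is fully open, values between are in proportion. A call has 1 to 20 rows; each row shifts and turns the commanded pose from where the row before left it, along the tool's axes as they then stand; what a row does not reach is not made up. A row lasts 1/12 s, in which the tool goes at most 41.7 mm and 7.16 degrees, less where a joint would pass 70% of its speed; a pose out of reach is approached as far as the arm can. A call with a number of a shift or a turn outside -1 to 1 is refused whole. A call with a gripper value outside its range is refused whole. The fingers move at their own pace and stop on an object; "squeeze" is the grip in N (left out, the last holds). Time passes only in rows, so rows that do not move let the fingers close. It gives the time, the measured TCP pose, the force and the opening at its end, in the units of the state.
- env.observe(): the state, without advancing time (a new reading comes with each control period).
- cams.get_image(name): name is "scene" or "top" or "wrist"; returns (picture, depth): 480x640x3 uint8, red, green, blue; 480x640 float32, m along the optical axis (not along the pixel's ray), 0 where there is no reading.
- cams.camera_info(name): a dict with "fx", "fy", "cx", "cy" (pixels), "k1" (the pictures are not rectified: a ray, as slopes to the right and down, at radius r is drawn at 1 + k1 r^2 times it, then the intrinsics apply), "extrinsics" (4x4, takes a point from camera to world coordinates). Camera axes: x right, y down, z forward; pixel columns grow to the right and rows downward; lengths in m; the calibration is good to about 2 mm. A picture is of the moment at which its call begins: read the wrist's pose just before it. camera_info takes no time and is no camera call; for the wrist camera it gives the pose at the moment of the call.
- order.close_job(): hands the job in, once; it reports no verdict.
The state is a dict: "time_s": time; "q": joint angles; "qvel": joint speeds; "joint_efforts": joint torques, N m; "position": TCP position; "tool_rot": TCP orientation; "ft_force": force on the tool from outside, world axes, zero at the start; "wrist_torque": the same for the moment, N m; "grip_width": finger opening in m.
Only numpy, scipy, OpenCV 4.12 (cv2) and the standard library are available. Lean on these libraries where they do the work, as an engineer would, in place of code of your own. Each camera call takes 0.05 s, during which the arm holds its last target. There are 200 camera calls.

## Working session

There is one attempt and no reset: what is moved stays moved. The work goes in short steps, Python scripts to look and compute and a tool call to move; the robot and the scene stay as the last step left them, time stands still between calls to the robot, and variables do not carry over. Pictures are saved under pics/ and viewed, about 12 in all and at most 16, crops included, and the job is handed in when it is done.

Besides the shell and the picture viewer there is one more tool, called after ">>>" as name(argument=value, ...) on one line, values as JSON. step_arm: Moves the arm, as the interface text tells. Scaled input: -1 to 1 covers 0.04 m each way for a shift and 0.08 rad each way for a turn. Its arguments: {"type":"object","properties":{"steps":{"type":"array"},"squeeze":{"type":"number"}},"required":["steps"]}

```bash
ls; mkdir -p pics; cat > h.py <<'E'
import numpy as np, cv2
from rig import env, cams, order
np.set_printoptions(precision=4, suppress=True)
def grab(n, tag):
    ci=cams.camera_info(n); im,d=cams.get_image(n)
    np.savez(f'pics/{tag}.npz',im=im,d=d,**{k:np.array(ci[k]) for k in('fx','fy','cx','cy','k1','extrinsics')})
    cv2.imwrite(f'pics/{tag}.png',im[:,:,::-1]); return im,d
def load(tag): return np.load(f'pics/{tag}.npz')
def rays(z,u,v):
    xd=(np.asarray(u,float)-z['cx'])/z['fx']; yd=(np.asarray(v,float)-z['cy'])/z['fy']
    x,y=xd,yd
    for _ in range(8):
        s=1+z['k1']*(x*x+y*y); x,y=xd/s,yd/s
    return np.stack([x,y,np.ones_like(x)],-1)
def cloud(z):
    v,u=np.mgrid[0:480,0:640]; p=rays(z,u,v)*z['d'][...,None]
    E=z['extrinsics']; return p@E[:3,:3].T+E[:3,3]
def at_height(z,u,v,h):
    E=z['extrinsics']; r=rays(z,u,v)@E[:3,:3].T; o=E[:3,3]
    return o+r*((h-o[2])/r[...,2])[...,None]
def project(z,P):
    E=z['extrinsics']; c=(np.asarray(P)-E[:3,3])@E[:3,:3]; x=c[...,0]/c[...,2]; y=c[...,1]/c[...,2]
    s=1+z['k1']*(x*x+y*y); return np.stack([x*s*z['fx']+z['cx'],y*s*z['fy']+z['cy']],-1)
E
python3 - <<'E'
from h import *
s=env.observe(); print(s)
for n in('top','scene'):
    grab(n,n+'0'); print(cams.camera_info(n))
E
```

```text
pics
{'time_s': 0.0, 'q': array([-81.9503,  21.8428,  74.3858,  -0.0013,  83.8572, -12.333 ]), 'qvel': array([ 0.044 ,  0.0335,  0.0517,  0.0028, -0.0297, -0.0855]), 'joint_efforts': array([ -0.0018, -44.8466, -23.128 ,  -0.0002,   0.0049,   0.    ]), 'position': array([ 0.1915, -0.5153,  0.2497]), 'tool_rot': array([[ 0.3483, -0.9374, -0.0002],
       [-0.9374, -0.3483,  0.0015],
       [-0.0015, -0.0003, -1.    ]]), 'ft_force': array([ 0.5076, -0.0527,  0.0058]), 'wrist_torque': array([ 0.0114,  0.0013, -0.0195]), 'grip_width': 0.08516424720499093}
{'fx': 583.3202390181127, 'fy': 583.3202390181127, 'cx': 323.88265768216087, 'cy': 241.7454190273496, 'k1': -0.14692849932831312, 'extrinsics': array([[ 0.0309, -0.9769,  0.2114,  0.1923],
       [-0.9995, -0.0286,  0.0136, -0.0324],
       [-0.0073, -0.2117, -0.9773,  1.4134],
       [ 0.    ,  0.    ,  0.    ,  1.    ]])}
{'fx': 483.93695131176383, 'fy': 483.93695131176383, 'cx': 308.6768557564919, 'cy': 242.12540729987745, 'k1': -0.09521342923839972, 'extrinsics': array([[-0.8881,  0.3991, -0.2279,  0.7703],
       [ 0.4596,  0.7625, -0.4554,  0.5171],
       [-0.008 , -0.5092, -0.8606,  1.0193],
       [ 0.    ,  0.    ,  0.    ,  1.    ]])}
```

View pics/top0.png

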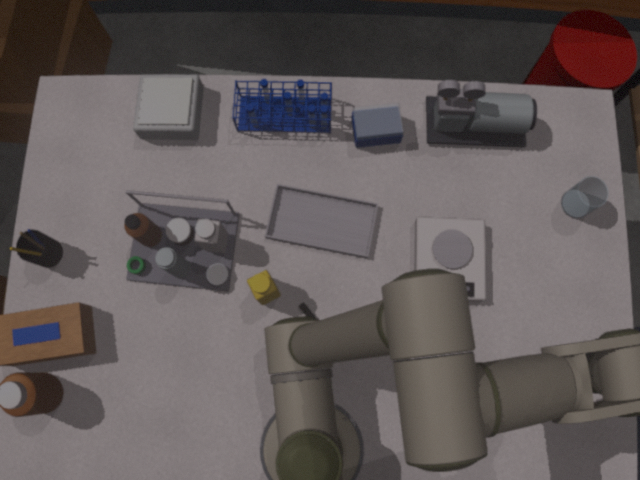

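View pics/scene0.png

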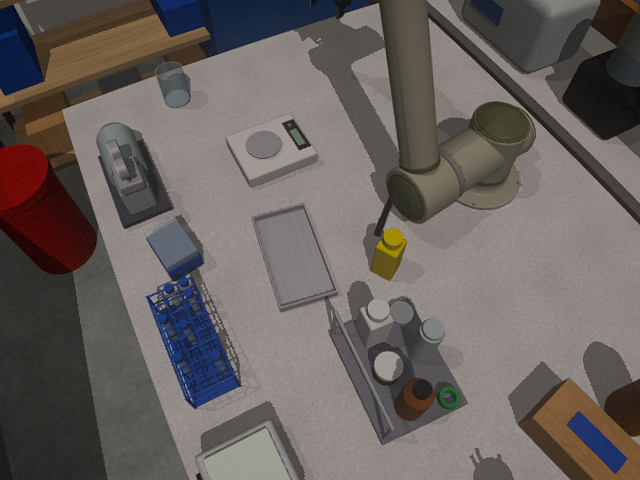

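Top view: round bottle cap (138,225), pot (180,230), square bottle (205,230), canister (166,258), rail behind; tray (323,222), pan (453,249), yellow look-alike (263,287). Now I measure with the depth.

```bash
cat > m.py <<'E'
from h import *
for t in('top0','scene0'):
    z=load(t); P=cloud(z); im=z['im']
    print(t,'bench z',np.median(P[...,2][(abs(P[...,0]-0.5)<.1)&(abs(P[...,1]+.05)<.03)]))
    seeds=dict(round=[.165,(138,222),(424,386)],pot=[.064,(180,229),(388,367)],square=[.157,(205,228),(379,308)],can=[.162,(166,257),(433,325)],tape=[.034,(136,266),(449,398)],dish=[.026,(217,272),(402,313)],pan=[.055,(453,249),(265,145)])
    for n,(h,a,b) in seeds.items():
        u,v=a if t=='top0' else b
        g=at_height(z,u,v,h); m=(abs(P[...,2]-h)<.006)&(np.hypot(P[...,0]-g[0],P[...,1]-g[1])<.06)
        q=P[m]; 
        if len(q)<5: print(n,'few',g,P[v,u]);continue
        c,r=cv2.minEnclosingCircle(q[:,:2].astype(np.float32)); print(n,'seed',g,'med',np.median(q,0),'circ',np.array(c),r,len(q))
    # tray rim & stand plate rects
    for n,lo,hi,cx,cy,R in(('trayrim',.017,.027,.47,-.08,.2),('plate',.007,.017,.45,.25,.2),('housing',.038,.049,.4,-.37,.17),('rail',.125,.15,.5,.25,.2)):
        m=(P[...,2]>lo)&(P[...,2]<hi)&(np.hypot(P[...,0]-cx,P[...,1]-cy)<R)
        q=P[m][:,:2].astype(np.float32)
        if len(q)>5: print(n,len(q),cv2.minAreaRect(q))
z=load('top0'); 
c=cv2.resize(z['im'][180:300,110:290],None,fx=4.4,fy=4.4,interpolation=cv2.INTER_CUBIC); cv2.imwrite('pics/c1.png',c[:,:,::-1])
E
python3 m.py
```

```text
top0 bench z 0.0030666179192926357
round seed [0.4955 0.4038 0.165 ] med [0.498  0.4213 0.1619] circ [0.4981 0.4216] 0.016771312803030014 130
pot seed [0.5054 0.3333 0.064 ] med [0.5041 0.3394 0.0639] circ [0.5047 0.3518] 0.04149774834513664 470
square seed [0.4877 0.2514 0.157 ] med [0.4877 0.2529 0.1569] circ [0.4878 0.2536] 0.023013437166810036 296
can seed [0.4183 0.333  0.162 ] med [0.4183 0.3363 0.1621] circ [0.4195 0.3379] 0.02203502133488655 271
tape seed [0.4167 0.4437 0.034 ] med [0.4204 0.4445 0.0338] circ [0.4371 0.4401] 0.04003192111849785 179
dish seed [0.4099 0.2435 0.026 ] med [0.4074 0.2437 0.0261] circ [0.4249 0.2439] 0.0452878512442112 404
pan seed [ 0.4775 -0.3224  0.055 ] med [ 0.4795 -0.32    0.0542] circ [ 0.4784 -0.3227] 0.05918895825743675 1171
trayrim 470 ((0.5138101577758789, -0.06422185897827148), (0.29799890518188477, 0.34560272097587585), 26.04069709777832)
plate 4032 ((0.4505261778831482, 0.2533152103424072), (0.3897772431373596, 0.3706638813018799), 69.0321273803711)
housing 2591 ((0.46000173687934875, -0.3192913234233856), (0.17008037865161896, 0.2020
[... 709 characters left out ...]
86 256
dish seed [0.4085 0.248  0.026 ] med [0.4085 0.2451 0.0252] circ [0.4085 0.2443] 0.027791721746325493 425
pan seed [ 0.4801 -0.3117  0.055 ] med [ 0.4836 -0.3181  0.054 ] circ [ 0.4864 -0.3146] 0.056781426072120667 778
trayrim 568 ((0.44750237464904785, -0.06107698380947113), (0.36952444911003113, 0.32808488607406616), 80.3201675415039)
plate 5003 ((0.48905348777770996, 0.2519562542438507), (0.3832840323448181, 0.25986790657043457), 81.30267333984375)
housing 2456 ((0.46290045976638794, -0.3193953335285187), (0.17365416884422302, 0.19854982197284698), 88.9202651977539)
rail 1803 ((0.48070859909057617, 0.26791372895240784), (0.36629295349121094, 0.19050967693328857), 77.80179595947266)
```

View pics/c1.png

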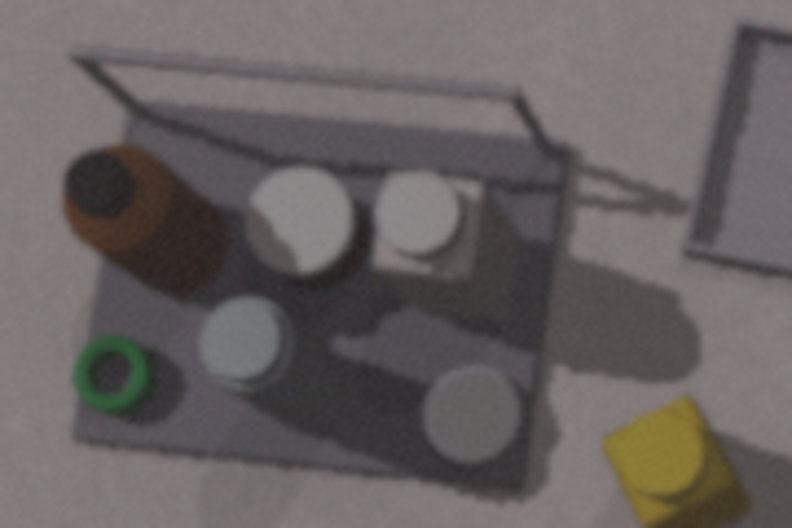

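```bash
cat > m2.py <<'E'
from h import *
Z={t:load(t) for t in('top0','scene0')}; C={t:cloud(Z[t]) for t in Z}
for t,P in C.items():
    X,Y,H=P[...,0],P[...,1],P[...,2]
    # rail top points
    m=(H>.118)&(H<.16)&(X>.52)&(X<.6)&(Y>.1)&(Y<.5); q=P[m]
    if len(q)>10:
        k=np.polyfit(q[:,1],q[:,0],1); print(t,'rail',len(q),'y',np.percentile(q[:,1],[1,99]),'z',np.percentile(q[:,2],[50,95]),'x=%.3f*y+%.3f'%tuple(k))
    # square bottle shoulder top z~.130
    m=(abs(H-.130)<.005)&(np.hypot(X-.4895,Y-.2535)<.05); q=P[m][:,:2].astype(np.float32); print(t,'sq shoulder',len(q),cv2.minAreaRect(q) if len(q)>4 else '')
    # tray rim
    m=(H>.014)&(H<.03)&(X>.36)&(X<.58)&(Y>-.2)&(Y<.1)
    n,l,st,c=cv2.connectedComponentsWithStats(m.astype(np.uint8)); i=1+st[1:,4].argmax(); q=P[l==i][:,:2].astype(np.float32); print(t,'tray',len(q),cv2.minAreaRect(q), np.median(P[m],0))
    m=(abs(H-.034+.022)<.005)&(X>.3)&(X<.6)&(Y>.1)&(Y<.5)
    n,l,st,c=cv2.connectedComponentsWithStats(m.astype(np.uint8)); i=1+st[1:,4].argmax(); q=P[l==i][:,:2].astype(np.float32); print(t,'plate',len(q),cv2.minAreaRect(q))
    m=(H>.049)&(H<.062)&(np.hypot(X-.48,Y+.32)<.056); q=P[m]; print(t,'pan',len(q),(q.min(0)+q.max(0))/2,q.mean(0),cv2.minEnclosingCircle(q[:,:2].astype(np.float32)))
    m=(H>.05)&(abs(X-.38)<.1)&(abs(Y-.16)<.07); print(t,'yellow',P[m].min(0),P[m].max(0))
z=Z['top0']; print('tray px corners',at_height(z,np.array([276,379,367,266]),np.array([187,207,256,238]),.022)[:,:2])
a=cv2.resize(z['im'][175:270,255:390],None,fx=3.9,fy=3.9,interpolation=cv2.INTER_CUBIC); b=cv2.resize(z['im'][200:320,400:500],None,fx=2.6,fy=3.1,interpolation=cv2.INTER_CUBIC)[:a.shape[0]]
b=np.vstack([b,np.zeros((a.shape[0]-b.shape[0],b.shape[1],3),np.uint8)]); cv2.imwrite('pics/c2.png',np.hstack([a,b])[:,:,::-1])
E
python3 m2.py
```

```text
top0 rail 391 y [0.2101 0.453 ] z [0.1327 0.1376] x=0.023*y+0.556
top0 sq shoulder 204 ((0.48896217346191406, 0.2523863911628723), (0.05593417212367058, 0.054783426225185394), 84.50839233398438)
top0 tray 280 ((0.4899079203605652, -0.03606565296649933), (0.10712595283985138, 0.25209975242614746), 18.074283599853516) [ 0.486  -0.0504  0.0208]
top0 plate 4116 ((0.4746597409248352, 0.3381320834159851), (0.2623599171638489, 0.2028728872537613), 86.141357421875)
top0 pan 1173 [ 0.4776 -0.3218  0.0555] [ 0.4796 -0.32    0.0543] ((0.47757643461227417, -0.32348936796188354), 0.05398937687277794)
top0 yellow [0.3364 0.0901 0.0501] [0.4798 0.2296 0.152 ]
scene0 rail 739 y [0.2127 0.4542] z [0.1317 0.135 ] x=-0.071*y+0.587
scene0 sq shoulder 274 ((0.4916521906852722, 0.25410857796669006), (0.05405459925532341, 0.05278560519218445), 86.61660766601562)
scene0 tray 293 ((0.49299007654190063, -0.03522224724292755), (0.1038566306233406, 0.25074949860572815), 17.493755340576172) [ 0.4935 -0.0851  0.0197]
scene0 plate 5930 ((0.4790183901786804, 0.33968496322631836), (0.26128295063972473, 0.20191283524036407), 85.74209594726562)
scene0 pan 777 [ 0.483  -0.3192  0.0543] [ 0.4834 -0.3179  0.054 ] ((0.483445942401886, -0.3200671374797821), 0.05056734383106232)
scene0 yellow [0.28   0.0902 0.0501] [0.4093 0.1609 0.1849]
tray px corners [[ 0.6297  0.1109]
 [ 0.5853 -0.1467]
 [ 0.461  -0.1188]
 [ 0.4985  0.129 ]]
```

View pics/c2.png

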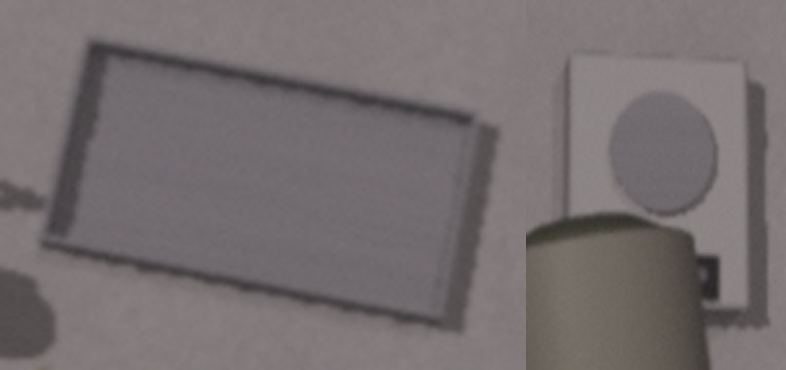

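>>> step_arm(steps=[{"xyz": [0, 0, -0.3], "turn": [0, 0, 0.89], "gripper": 1}, {"xyz": [0, 0, -0.4], "turn": [0, 0, 0.89], "gripper": 1}, {"xyz": [0, 0, -0.5], "turn": [0, 0, 0.89], "gripper": 1}, {"xyz": [0, 0, -0.5], "turn": [0, 0, 0.89], "gripper": 1}, {"xyz": [0, 0, -0.4], "turn": [0, 0, 0.89], "gripper": 1}, {"xyz": [0, 0, -0.4], "turn": [0, 0, 0.88], "gripper": 1}, {"xyz": [-0.2, -0.2, 0], "turn": [0, 0, 0], "gripper": 1}, {"xyz": [-0.4, -0.5, 0], "turn": [0, 0, 0], "gripper": 1}, {"xyz": [-0.7, -0.8, 0], "turn": [0, 0, 0], "gripper": 1}, {"xyz": [-0.7, -0.8, 0], "turn": [0, 0, 0], "gripper": 1}, {"xyz": [-0.7, -0.8, 0], "turn": [0, 0, 0], "gripper": 1}, {"xyz": [-0.7, -0.8, 0], "turn": [0, 0, 0], "gripper": 1}, {"xyz": [-0.7, -0.8, 0], "turn": [0, 0, 0], "gripper": 1}, {"xyz": [-0.7, -0.7, 0], "turn": [0, 0, 0], "gripper": 1}, {"xyz": [-0.4, -0.4, 0], "turn": [0, 0, 0], "gripper": 1}, {"xyz": [-0.1, -0.1, 0], "turn": [0, 0, 0], "gripper": 1}, {"xyz": [0, 0, 0], "turn": [0, 0, 0], "gripper": 1}, {"xyz": [0, 0, 0], "turn": [0, 0, 0], "gripper": 1}])

```text
time_s: 1.6
position: [0.4382, -0.3233, 0.3496]
tool_rot: [[-0.069, -0.998, -0.001], [-0.998, 0.069, 0.001], [-0.001, 0.001, -1.0]]
ft_force: [0.5, 0.0, -0.0]
grip_width: 0.0857
```

```bash
cat > go.py <<'E'
import sys
from h import *
# usage: go.py x y z [yaw]  -> tool-axis units (after the turn)
def show(t,yaw=None):
    s=env.observe(); R=np.array(s['tool_rot']); p=np.array(s['position']); y0=np.degrees(np.arctan2(R[1,0],R[0,0]))
    yw=y0 if yaw is None else yaw; c,n=np.cos(np.radians(yw)),np.sin(np.radians(yw))
    T=np.array([[c,n,0],[n,-c,0],[0,0,-1]]).T
    print('t %.1f pos'%s['time_s'],p,'yaw %.1f tilt'%y0,R[:,2][:2],'w %.4f F'%s['grip_width'],s['ft_force'],'q',s['q'].round(0))
    print('shift units',(T.T@(np.array(t)-p)/.04).round(2),'turn z units %.2f'%(-np.radians(yw-y0)/.08))
if __name__=='__main__':
    a=list(map(float,sys.argv[1:])); show(a[:3],a[3] if len(a)>3 else None)
E
python3 go.py .4 .338 .36 -94; python3 - <<'E'
from h import *
grab('wrist','w1')
z=load('top0'); c=np.array([(92,40),(475,117),(443,325),(42,245)])/3.9+[255,175]
Q=at_height(z,c[:,0],c[:,1],.022)[:,:2]; print(Q,Q.mean(0),cv2.minAreaRect(Q.astype(np.float32)))
E
```

```text
t 1.6 pos [ 0.4382 -0.3233  0.3496] yaw -94.0 tilt [-0.0011  0.0007] w 0.0857 F [ 0.4932  0.0027 -0.0133] q [-49.  18.  63.  -0.  98.  45.]
shift units [-16.42   2.11  -0.26] turn z units 0.01
[[ 0.6344  0.1047]
 [ 0.5902 -0.1411]
 [ 0.4553 -0.1227]
 [ 0.499   0.1296]] [ 0.5447 -0.0074] ((0.5450036525726318, -0.008284881711006165), (0.2560689151287079, 0.13773174583911896), 80.18550109863281)
```

View pics/w1.png

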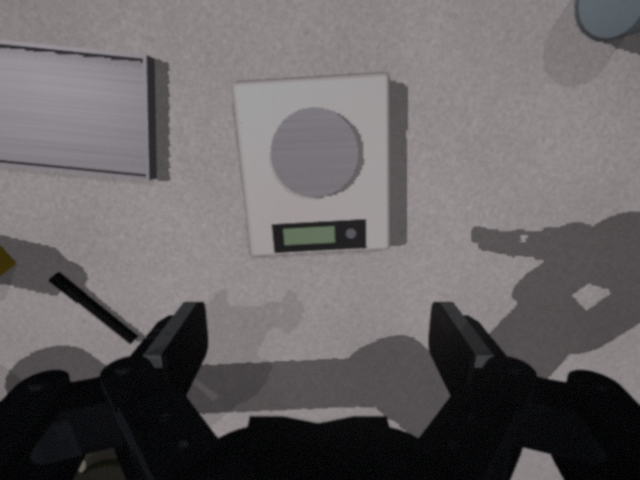

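The wrist picture shows the pan centre near (316,152), unobstructed, the tray left. Next: view of the stand.

>>> step_arm(steps=[{"xyz": [-0.3, 0.1, -0.1], "turn": [0, 0, 0], "gripper": 1}, {"xyz": [-0.6, 0.1, -0.1], "turn": [0, 0, 0], "gripper": 1}, {"xyz": [-0.9, 0.1, -0.1], "turn": [0, 0, 0], "gripper": 1}, {"xyz": [-1, 0.1, -0.1], "turn": [0, 0, 0], "gripper": 1}, {"xyz": [-1, 0.1, -0.1], "turn": [0, 0, 0], "gripper": 1}, {"xyz": [-1, 0.1, -0.1], "turn": [0, 0, 0], "gripper": 1}, {"xyz": [-1, 0.2, -0.1], "turn": [0, 0, 0], "gripper": 1}, {"xyz": [-1, 0.2, -0.1], "turn": [0, 0, 0], "gripper": 1}, {"xyz": [-1, 0.2, -0.1], "turn": [0, 0, 0], "gripper": 1}, {"xyz": [-1, 0.2, -0.1], "turn": [0, 0, 0], "gripper": 1}, {"xyz": [-1, 0.2, -0.1], "turn": [0, 0, 0], "gripper": 1}, {"xyz": [-1, 0.2, -0.1], "turn": [0, 0, 0], "gripper": 1}, {"xyz": [-1, 0.2, -0.1], "turn": [0, 0, 0], "gripper": 1}, {"xyz": [-1, 0.2, 0], "turn": [0, 0, 0], "gripper": 1}, {"xyz": [-1, 0.2, 0], "turn": [0, 0, 0], "gripper": 1}, {"xyz": [-1, 0.2, 0], "turn": [0, 0, 0], "gripper": 1}, {"xyz": [-1, 0.1, 0], "turn": [0, 0, 0], "gripper": 1}, {"xyz": [-0.6, 0.1, 0], "turn": [0, 0, 0], "gripper": 1}, {"xyz": [0, 0, 0], "turn": [0, 0, 0], "gripper": 1}, {"xyz": [0, 0, 0], "turn": [0, 0, 0], "gripper": 1}])

```text
time_s: 3.32
position: [0.3726, 0.339, 0.4022]
tool_rot: [[-0.069, -0.998, -0.0], [-0.998, 0.069, -0.0], [0.0, 0.0, -1.0]]
ft_force: [1.0, 0.1, -0.8]
grip_width: 0.0852
```

```bash
python3 - <<'E'
from h import *
z=load('w1'); print('pan',at_height(z,315.5,152.5,.055))
P=cloud(z); m=(abs(P[...,2]-.055)<.004)&(np.hypot(P[...,0]-.48,P[...,1]+.32)<.056); q=P[m]; print((q.min(0)+q.max(0))/2,q.mean(0))
grab('wrist','w2'); z=load('w2'); P=cloud(z); X,Y,H=P[...,0],P[...,1],P[...,2]
for n,h,x,y,R in(('round',.162,.5,.422,.03),('pot',.064,.507,.34,.04),('sq',.157,.4895,.2535,.03),('can',.162,.4205,.338,.03)):
    m=(abs(H-h)<.005)&(np.hypot(X-x,Y-y)<R); q=P[m]
    if len(q)>5: print(n,len(q),(q.min(0)+q.max(0))/2,q.mean(0),cv2.minEnclosingCircle(q[:,:2].astype(np.float32)))
m=(abs(H-.130)<.004)&(np.hypot(X-.4895,Y-.2535)<.05); q=P[m][:,:2].astype(np.float32); print('sq shoulder',len(q),cv2.minAreaRect(q) if len(q)>4 else '')
E
python3 go.py .4205 .338 .118 -94
```

```text
pan [ 0.4817 -0.3237  0.055 ]
[ 0.4812 -0.3214  0.0549] [ 0.4822 -0.3219  0.0549]
round 1166 [0.5007 0.42   0.161 ] [0.5005 0.4196 0.1619] ((0.5004768967628479, 0.420108824968338), 0.016686445102095604)
pot 2315 [0.5055 0.3384 0.063 ] [0.5059 0.3383 0.0639] ((0.5054875016212463, 0.33838674426078796), 0.02971038408577442)
sq 1972 [0.4897 0.2518 0.1557] [0.4898 0.252  0.1569] ((0.48950693011283875, 0.2517363131046295), 0.02206907980144024)
can 1538 [0.4208 0.3364 0.1617] [0.4211 0.3363 0.1619] ((0.4209184944629669, 0.33630380034446716), 0.020856937393546104)
sq shoulder 1087 ((0.48970943689346313, 0.25182753801345825), (0.053262751549482346, 0.05314116179943085), 84.83718872070312)
t 3.4 pos [0.3729 0.3383 0.4024] yaw -94.1 tilt [ 0.     -0.0003] w 0.0855 F [ 0.1715 -0.4081  0.5023] q [ 29.  13.  62.  -0. 105. 123.]
shift units [-0.08 -1.19  7.11] turn z units -0.01
```

View pics/w2.png

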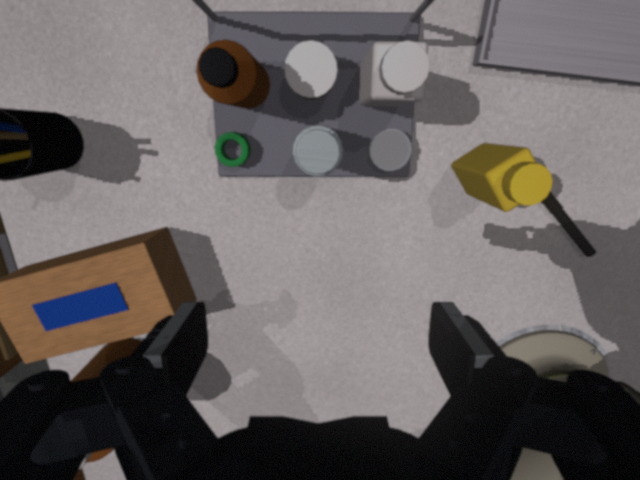

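Wrist view: canister (317,150), pot (311,69), round cap (218,68), square cap (405,67), tape (233,149), dish (390,150); everything agrees with the first estimates within 3 mm. Pick the canister.

>>> step_arm(squeeze=45, steps=[{"xyz": [0, -0.5, 0.2], "turn": [0, 0, 0], "gripper": 1}, {"xyz": [-0.04, -0.5, 0.5], "turn": [0, 0, 0], "gripper": 1}, {"xyz": [0, -0.2, 0.8], "turn": [0, 0, 0], "gripper": 1}, {"xyz": [0, 0, 0.9], "turn": [0, 0, 0], "gripper": 1}, {"xyz": [0, 0, 0.9], "turn": [0, 0, 0], "gripper": 1}, {"xyz": [0, 0, 0.8], "turn": [0, 0, 0], "gripper": 1}, {"xyz": [0, 0, 0.7], "turn": [0, 0, 0], "gripper": 1}, {"xyz": [0, 0, 0.6], "turn": [0, 0, 0], "gripper": 1}, {"xyz": [0, 0, 0.5], "turn": [0, 0, 0], "gripper": 1}, {"xyz": [0, 0, 0.5], "turn": [0, 0, 0], "gripper": 1}, {"xyz": [0, 0, 0.4], "turn": [0, 0, 0], "gripper": 1}, {"xyz": [0, 0, 0.3], "turn": [0, 0, 0], "gripper": 1}, {"xyz": [0, 0, 0], "turn": [0, 0, 0], "gripper": 1}, {"xyz": [0, 0, 0], "turn": [0, 0, 0], "gripper": -1}, {"xyz": [0, 0, 0], "turn": [0, 0, 0], "gripper": -1}, {"xyz": [0, 0, 0], "turn": [0, 0, 0], "gripper": -1}, {"xyz": [0, 0, 0], "turn": [0, 0, 0], "gripper": -1}, {"xyz": [0, 0, 0], "turn": [0, 0, 0], "gripper": -1}, {"xyz": [0, 0, 0], "turn": [0, 0, 0], "gripper": -1}, {"xyz": [0, 0, 0], "turn": [0, 0, 0], "gripper": -1}])

```text
time_s: 5.03
position: [0.4217, 0.337, 0.1197]
tool_rot: [[-0.07, -0.998, 0.002], [-0.998, 0.07, 0.0], [-0.0, -0.002, -1.0]]
ft_force: [-0.7, -2.8, 6.7]
grip_width: 0.0491
```

```bash
cat > tray.py <<'E'
import numpy as np,sys
a=np.radians(-9.8); R=np.array([[np.cos(a),-np.sin(a)],[np.sin(a),np.cos(a)]])
for y in(-.08,0,.08): print(y,R@[0,y]+[.545,-.008])
E
python3 tray.py; python3 go.py .4209 .3363 .30 -94
```

```text
-0.08 [ 0.53138324 -0.08683263]
0 [ 0.545 -0.008]
0.08 [0.55861676 0.07083263]
t 5.0 pos [0.4217 0.337  0.1197] yaw -94.0 tilt [0.0024 0.0003] w 0.0491 F [-0.6824 -2.7639  6.7471] q [ 26.  28.  87.  -0.  64. 120.]
shift units [ 0.02  0.02 -4.51] turn z units -0.01
```

>>> step_arm(steps=[{"xyz": [0, 0, -0.2], "turn": [0, 0, 0], "gripper": -1}, {"xyz": [0, 0, -0.4], "turn": [0, 0, -0.5], "gripper": -1}, {"xyz": [0, 0, -0.6], "turn": [0, 0, -1], "gripper": -1}, {"xyz": [0, 0, -0.6], "turn": [0, 0, -1], "gripper": -1}, {"xyz": [0, 0, -0.6], "turn": [0, 0, -1], "gripper": -1}, {"xyz": [0, 0, -0.6], "turn": [0, 0, -1], "gripper": -1}, {"xyz": [0, 0, -0.6], "turn": [0, 0, -1], "gripper": -1}, {"xyz": [0, 0, -0.5], "turn": [0, 0, -1], "gripper": -1}, {"xyz": [0, 0, -0.3], "turn": [0, 0, -1], "gripper": -1}, {"xyz": [0, 0, -0.1], "turn": [0, 0, -1], "gripper": -1}, {"xyz": [0, 0, 0], "turn": [0, 0, -1], "gripper": -1}, {"xyz": [0, 0, 0], "turn": [0, 0, -1], "gripper": -1}, {"xyz": [0, 0, 0], "turn": [0, 0, -1], "gripper": -1}, {"xyz": [0, 0, 0], "turn": [0, 0, -1], "gripper": -1}, {"xyz": [0, 0, 0], "turn": [0, 0, -1], "gripper": -1}, {"xyz": [0, 0, 0], "turn": [0, 0, -1], "gripper": -1}, {"xyz": [0, 0, 0], "turn": [0, 0, -1], "gripper": -1}, {"xyz": [0, 0, 0], "turn": [0, 0, -1], "gripper": -1}, {"xyz": [0, 0, 0], "turn": [0, 0, -1], "gripper": -1}, {"xyz": [0, 0, 0], "turn": [0, 0, -0.9], "gripper": -1}])

```text
time_s: 6.7
position: [0.4207, 0.3371, 0.2988]
tool_rot: [[0.986, -0.165, -0.0], [-0.165, -0.986, 0.0], [-0.0, -0.0, -1.0]]
ft_force: [1.2, 0.5, -3.2]
grip_width: 0.0491
```

```bash
python3 go.py .5314 -.0868 .30 -9.8;
```

```text
t 6.7 pos [0.4207 0.3371 0.2988] yaw -9.5 tilt [-0.0002  0.0001] w 0.0491 F [ 1.2428  0.5314 -3.2401] q [26. 19. 71.  0. 90. 36.]
shift units [ 4.53  9.97 -0.03] turn z units 0.07
```

>>> step_arm(steps=[{"xyz": [0.13, 0.3, 0], "turn": [0, 0, 0], "gripper": -1}, {"xyz": [0.27, 0.6, 0], "turn": [0, 0, 0], "gripper": -1}, {"xyz": [0.36, 0.8, 0], "turn": [0, 0, 0], "gripper": -1}, {"xyz": [0.42, 0.9, 0], "turn": [0, 0, 0], "gripper": -1}, {"xyz": [0.42, 0.9, 0], "turn": [0, 0, 0], "gripper": -1}, {"xyz": [0.42, 0.9, 0], "turn": [0, 0, 0], "gripper": -1}, {"xyz": [0.42, 0.9, 0], "turn": [0, 0, 0], "gripper": -1}, {"xyz": [0.42, 0.9, 0], "turn": [0, 0, 0], "gripper": -1}, {"xyz": [0.42, 0.9, 0], "turn": [0, 0, 0], "gripper": -1}, {"xyz": [0.36, 0.9, 0], "turn": [0, 0, 0], "gripper": -1}, {"xyz": [0.36, 0.8, 0], "turn": [0, 0, 0], "gripper": -1}, {"xyz": [0.3, 0.6, 0], "turn": [0, 0, 0], "gripper": -1}, {"xyz": [0.2, 0.37, 0.1], "turn": [0, 0, 0], "gripper": -1}, {"xyz": [0.05, 0.1, 0.4], "turn": [0, 0, 0], "gripper": -1}, {"xyz": [0, 0, 0.7], "turn": [0, 0, 0], "gripper": -1}, {"xyz": [0, 0, 0.8], "turn": [0, 0, 0], "gripper": -1}, {"xyz": [0, 0, 0.7], "turn": [0, 0, 0], "gripper": -1}, {"xyz": [0, 0, 0.6], "turn": [0, 0, 0], "gripper": -1}, {"xyz": [0, 0, 0.4], "turn": [0, 0, 0], "gripper": -1}, {"xyz": [0, 0, 0.2], "turn": [0, 0, 0], "gripper": -1}])

```text
time_s: 8.37
position: [0.5327, -0.0828, 0.1405]
tool_rot: [[0.985, -0.17, -0.003], [-0.17, -0.985, 0.001], [-0.004, -0.001, -1.0]]
ft_force: [0.2, -0.7, -2.2]
grip_width: 0.049
```

```bash
python3 go.py .5314 -.0868 .1135 -9.8;
```

```text
t 8.4 pos [ 0.5327 -0.0828  0.1405] yaw -9.8 tilt [-0.0034  0.0013] w 0.0490 F [ 0.1507 -0.7152 -2.2213] q [-21.  27.  86.  -0.  68. -12.]
shift units [-0.02  0.1   0.68] turn z units -0.00
```

>>> step_arm(steps=[{"xyz": [0, 0.1, 0.25], "turn": [0, 0, 0], "gripper": -1}, {"xyz": [0, 0, 0.2], "turn": [0, 0, 0], "gripper": -1}, {"xyz": [0, 0, 0.1], "turn": [0, 0, 0], "gripper": -1}, {"xyz": [0, 0, 0.05], "turn": [0, 0, 0], "gripper": -1}, {"xyz": [0, 0, 0], "turn": [0, 0, 0], "gripper": -1}, {"xyz": [0, 0, 0], "turn": [0, 0, 0], "gripper": -1}])

```text
time_s: 8.87
position: [0.5335, -0.0867, 0.1188]
tool_rot: [[0.986, -0.169, 0.001], [-0.169, -0.986, -0.0], [0.001, 0.0, -1.0]]
ft_force: [-0.1, 1.0, -3.0]
grip_width: 0.0487
```

>>> step_arm(steps=[{"xyz": [0, 0, 0.07], "turn": [0, 0, 0], "gripper": -1}, {"xyz": [0, 0, 0.05], "turn": [0, 0, 0], "gripper": -1}, {"xyz": [0, 0, 0.03], "turn": [0, 0, 0], "gripper": -1}, {"xyz": [0, 0, 0], "turn": [0, 0, 0], "gripper": -1}, {"xyz": [0, 0, 0], "turn": [0, 0, 0], "gripper": -1}, {"xyz": [0, 0, 0], "turn": [0, 0, 0], "gripper": -1}])

```text
time_s: 9.37
position: [0.5334, -0.0866, 0.1128]
tool_rot: [[0.986, -0.168, 0.001], [-0.168, -0.986, -0.0], [0.001, 0.0, -1.0]]
ft_force: [-1.3, 0.8, 3.8]
grip_width: 0.0491
```

>>> step_arm(steps=[{"xyz": [0, 0, 0], "turn": [0, 0, 0], "gripper": 0}, {"xyz": [0, 0, 0], "turn": [0, 0, 0], "gripper": 1}, {"xyz": [0, 0, 0], "turn": [0, 0, 0], "gripper": 1}, {"xyz": [0, 0, 0], "turn": [0, 0, 0], "gripper": 1}, {"xyz": [0, 0, 0], "turn": [0, 0, 0], "gripper": 1}, {"xyz": [0, 0, -0.2], "turn": [0, 0, 0], "gripper": 1}, {"xyz": [0, 0, -0.5], "turn": [0, 0, 0], "gripper": 1}, {"xyz": [0, 0, -0.8], "turn": [0, 0, 0], "gripper": 1}, {"xyz": [0, 0, -0.9], "turn": [0, 0, 0.8], "gripper": 1}, {"xyz": [0, 0, -0.9], "turn": [0, 0, 1], "gripper": 1}, {"xyz": [0, 0, -0.8], "turn": [0, 0, 1], "gripper": 1}, {"xyz": [0, 0, -0.6], "turn": [0, 0, 1], "gripper": 1}, {"xyz": [0, 0, 0], "turn": [0, 0, 1], "gripper": 1}, {"xyz": [0, 0, 0], "turn": [0, 0, 1], "gripper": 1}, {"xyz": [0, 0, 0], "turn": [0, 0, 1], "gripper": 1}, {"xyz": [0, 0, 0], "turn": [0, 0, 1], "gripper": 1}, {"xyz": [0, 0, 0], "turn": [0, 0, 1], "gripper": 1}, {"xyz": [0, 0, 0], "turn": [0, 0, 1], "gripper": 1}, {"xyz": [0, 0, 0], "turn": [0, 0, 1], "gripper": 1}, {"xyz": [0, 0, 0], "turn": [0, 0, 1], "gripper": 1}])

```text
time_s: 11.03
position: [0.5331, -0.0865, 0.3009]
tool_rot: [[0.438, -0.899, 0.0], [-0.899, -0.438, -0.0], [0.0, -0.0, -1.0]]
ft_force: [-0.2, 0.3, 0.0]
grip_width: 0.0854
```

```bash
python3 go.py .5005 .420 .20 -94;python3 - <<'E'
from h import *
grab('top','top1'); z=load('top1'); P=cloud(z); m=(abs(P[...,2]-.155)<.006)&(np.hypot(P[...,0]-.533,P[...,1]+.087)<.06); q=P[m]
print(len(q),(q.min(0)+q.max(0))/2 if len(q) else '')
E
```

```text
t 11.0 pos [ 0.5331 -0.0865  0.3009] yaw -64.0 tilt [ 0.0004 -0.0001] w 0.0854 F [-0.1631  0.3374  0.0328] q [-22.  19.  70.  -0.  91.  42.]
shift units [-12.58   1.7    2.52] turn z units 6.54
0
```

>>> step_arm(steps=[{"xyz": [0, 0, 0], "turn": [0, 0, 1], "gripper": 1}, {"xyz": [0, 0, 0], "turn": [0, 0, 1], "gripper": 1}, {"xyz": [0, 0, 0], "turn": [0, 0, 1], "gripper": 1}, {"xyz": [0, 0, 0], "turn": [0, 0, 1], "gripper": 1}, {"xyz": [0, 0, 0], "turn": [0, 0, 1], "gripper": 1}, {"xyz": [0, 0, 0], "turn": [0, 0, 1], "gripper": 1}, {"xyz": [0, 0, 0], "turn": [0, 0, 0.4], "gripper": 1}, {"xyz": [-0.6, 0.1, 0], "turn": [0, 0, 0], "gripper": 1}, {"xyz": [-0.9, 0.1, 0], "turn": [0, 0, 0], "gripper": 1}, {"xyz": [-1, 0.2, 0], "turn": [0, 0, 0], "gripper": 1}, {"xyz": [-1, 0.2, 0], "turn": [0, 0, 0], "gripper": 1}, {"xyz": [-1, 0.2, 0], "turn": [0, 0, 0], "gripper": 1}, {"xyz": [-1, 0.2, 0], "turn": [0, 0, 0], "gripper": 1}, {"xyz": [-1, 0.2, 0], "turn": [0, 0, 0], "gripper": 1}, {"xyz": [-1, 0.2, 0], "turn": [0, 0, 0], "gripper": 1}, {"xyz": [-1, 0.1, 0], "turn": [0, 0, 0], "gripper": 1}, {"xyz": [-1, 0.1, 0], "turn": [0, 0, 0], "gripper": 1}, {"xyz": [-1, 0.1, 0], "turn": [0, 0, 0], "gripper": 1}, {"xyz": [-1, 0, 0], "turn": [0, 0, 0], "gripper": 1}, {"xyz": [-0.8, 0, 0], "turn": [0, 0, 0], "gripper": 1}])

```text
time_s: 12.75
position: [0.4913, 0.4112, 0.3007]
tool_rot: [[-0.051, -0.999, 0.0], [-0.999, 0.051, 0.0], [-0.0, -0.0, -1.0]]
ft_force: [0.8, 0.5, -0.1]
grip_width: 0.0855
```

```bash
python3 go.py .5005 .420 .115 -94
```

```text
t 12.8 pos [0.4913 0.4112 0.3007] yaw -92.9 tilt [0.0002 0.0005] w 0.0855 F [ 0.8447  0.4843 -0.0577] q [ 29.  30.  52.   0.  98. 122.]
shift units [-0.24 -0.21  4.64] turn z units 0.23
```

>>> step_arm(steps=[{"xyz": [0, 0, 0], "turn": [0, 0, 0.2], "gripper": 1}, {"xyz": [0, -0.2, 0.3], "turn": [0, 0, 0], "gripper": 1}, {"xyz": [0, 0, 0.6], "turn": [0, 0, 0], "gripper": 1}, {"xyz": [0, 0, 0.6], "turn": [0, 0, 0], "gripper": 1}, {"xyz": [0, 0, 0.4], "turn": [0, 0, 0], "gripper": 1}, {"xyz": [0, 0, 0], "turn": [0, 0, 0], "gripper": 1}, {"xyz": [0, 0, 0], "turn": [0, 0, 0], "gripper": 1}])

```text
time_s: 13.33
position: [0.5007, 0.4066, 0.224]
tool_rot: [[-0.071, -0.997, -0.001], [-0.997, 0.071, -0.001], [0.001, 0.001, -1.0]]
ft_force: [0.4, -0.0, 0.5]
grip_width: 0.0853
```

```bash
python3 go.py .5005 .420 .114 -94
```

```text
t 13.3 pos [0.5007 0.4066 0.224 ] yaw -94.1 tilt [-0.0011 -0.0008] w 0.0853 F [ 0.4395 -0.0017  0.5296] q [ 29.  33.  60.  -0.  87. 123.]
shift units [-0.33  0.03  2.75] turn z units -0.02
```

>>> step_arm(steps=[{"xyz": [-0.33, 0, 0.2], "turn": [0, 0, 0], "gripper": 1}, {"xyz": [0, 0, 0.2], "turn": [0, 0, 0], "gripper": 1}, {"xyz": [0, 0, 0.5], "turn": [0, 0, 0], "gripper": 1}, {"xyz": [0, 0, 0.6], "turn": [0, 0, 0], "gripper": 1}, {"xyz": [0, 0, 0.6], "turn": [0, 0, 0], "gripper": 1}, {"xyz": [0, 0, 0.4], "turn": [0, 0, 0], "gripper": 1}, {"xyz": [0, 0, 0.2], "turn": [0, 0, 0], "gripper": 1}, {"xyz": [0, 0, 0], "turn": [0, 0, 0], "gripper": 1}, {"xyz": [0, 0, 0], "turn": [0, 0, 0], "gripper": 1}, {"xyz": [0, 0, 0], "turn": [0, 0, 0], "gripper": 1}])

```text
time_s: 14.17
position: [0.5017, 0.4214, 0.1178]
tool_rot: [[-0.07, -0.998, 0.002], [-0.998, 0.07, 0.001], [-0.001, -0.002, -1.0]]
ft_force: [-0.4, 0.1, 0.6]
grip_width: 0.0857
```

```bash
python3 go.py .5005 .420 .114 -94
```

```text
t 14.2 pos [0.5017 0.4214 0.1178] yaw -94.0 tilt [0.0023 0.0013] w 0.0857 F [-0.361   0.1177  0.5998] q [ 30.  38.  67.   0.  74. 124.]
shift units [0.04 0.03 0.09] turn z units -0.01
```

>>> step_arm(steps=[{"xyz": [0.03, 0.03, 0.07], "turn": [0, 0, 0], "gripper": 1}, {"xyz": [0, 0, 0], "turn": [0, 0, 0], "gripper": 0}, {"xyz": [0, 0, 0], "turn": [0, 0, 0], "gripper": -1}, {"xyz": [0, 0, 0], "turn": [0, 0, 0], "gripper": -1}, {"xyz": [0, 0, 0], "turn": [0, 0, 0], "gripper": -1}, {"xyz": [0, 0, 0], "turn": [0, 0, 0], "gripper": -1}, {"xyz": [0, 0, 0], "turn": [0, 0, 0], "gripper": -1}, {"xyz": [0, 0, 0], "turn": [0, 0, 0], "gripper": -1}, {"xyz": [0, 0, 0], "turn": [0, 0, 0], "gripper": -1}])

```text
time_s: 14.92
position: [0.5001, 0.4201, 0.1144]
tool_rot: [[-0.07, -0.998, 0.001], [-0.998, 0.07, 0.001], [-0.001, -0.001, -1.0]]
ft_force: [-0.7, 0.3, 5.4]
grip_width: 0.0587
```

>>> step_arm(steps=[{"xyz": [0, 0, -0.2], "turn": [0, 0, 0], "gripper": -1}, {"xyz": [0, 0, -0.5], "turn": [0, 0, -0.5], "gripper": -1}, {"xyz": [0, 0, -0.6], "turn": [0, 0, -1], "gripper": -1}, {"xyz": [0, 0, -0.6], "turn": [0, 0, -1], "gripper": -1}, {"xyz": [0, 0, -0.6], "turn": [0, 0, -1], "gripper": -1}, {"xyz": [0, 0, -0.6], "turn": [0, 0, -1], "gripper": -1}, {"xyz": [0, 0, -0.6], "turn": [0, 0, -1], "gripper": -1}, {"xyz": [0, 0, -0.5], "turn": [0, 0, -1], "gripper": -1}, {"xyz": [0, 0, -0.3], "turn": [0, 0, -1], "gripper": -1}, {"xyz": [0, 0, -0.1], "turn": [0, 0, -1], "gripper": -1}, {"xyz": [0, 0, 0], "turn": [0, 0, -1], "gripper": -1}, {"xyz": [0, 0, 0], "turn": [0, 0, -1], "gripper": -1}, {"xyz": [0, 0, 0], "turn": [0, 0, -1], "gripper": -1}, {"xyz": [0, 0, 0], "turn": [0, 0, -1], "gripper": -1}, {"xyz": [0, 0, 0], "turn": [0, 0, -1], "gripper": -1}, {"xyz": [0, 0, 0], "turn": [0, 0, -1], "gripper": -1}, {"xyz": [0, 0, 0], "turn": [0, 0, -1], "gripper": -1}, {"xyz": [0, 0, 0], "turn": [0, 0, -1], "gripper": -1}, {"xyz": [0, 0, 0], "turn": [0, 0, -1], "gripper": -1}, {"xyz": [0, 0, 0], "turn": [0, 0, -0.9], "gripper": -1}])

```text
time_s: 16.58
position: [0.4996, 0.4197, 0.2972]
tool_rot: [[0.986, -0.165, -0.001], [-0.165, -0.986, -0.001], [-0.001, 0.001, -1.0]]
ft_force: [-0.6, 0.8, -2.8]
grip_width: 0.0586
```

```bash
python3 go.py .545 -.008 .1084 -9.8
```

```text
t 16.6 pos [0.4996 0.4197 0.2972] yaw -9.5 tilt [-0.0012 -0.0007] w 0.0586 F [-0.55    0.8186 -2.8049] q [30. 31. 50.  0. 98. 39.]
shift units [ 2.94 10.34  4.72] turn z units 0.07
```

>>> step_arm(steps=[{"xyz": [0.1, 0.3, 0], "turn": [0, 0, 0], "gripper": -1}, {"xyz": [0.2, 0.6, 0], "turn": [0, 0, 0], "gripper": -1}, {"xyz": [0.24, 0.84, 0], "turn": [0, 0, 0], "gripper": -1}, {"xyz": [0.26, 0.95, 0], "turn": [0, 0, 0], "gripper": -1}, {"xyz": [0.27, 0.95, 0], "turn": [0, 0, 0], "gripper": -1}, {"xyz": [0.27, 0.95, 0], "turn": [0, 0, 0], "gripper": -1}, {"xyz": [0.27, 0.95, 0], "turn": [0, 0, 0], "gripper": -1}, {"xyz": [0.27, 0.95, 0], "turn": [0, 0, 0], "gripper": -1}, {"xyz": [0.27, 0.95, 0], "turn": [0, 0, 0], "gripper": -1}, {"xyz": [0.26, 0.9, 0], "turn": [0, 0, 0], "gripper": -1}, {"xyz": [0.22, 0.8, 0], "turn": [0, 0, 0], "gripper": -1}, {"xyz": [0.18, 0.7, 0], "turn": [0, 0, 0], "gripper": -1}, {"xyz": [0.1, 0.4, 0.1], "turn": [0, 0, 0], "gripper": -1}, {"xyz": [0.03, 0.1, 0.4], "turn": [0, 0, 0], "gripper": -1}, {"xyz": [0, 0, 0.7], "turn": [0, 0, 0], "gripper": -1}, {"xyz": [0, 0, 0.8], "turn": [0, 0, 0], "gripper": -1}, {"xyz": [0, 0, 0.7], "turn": [0, 0, 0], "gripper": -1}, {"xyz": [0, 0, 0.6], "turn": [0, 0, 0], "gripper": -1}, {"xyz": [0, 0, 0.4], "turn": [0, 0, 0], "gripper": -1}, {"xyz": [0, 0, 0.2], "turn": [0, 0, 0], "gripper": -1}])

```text
time_s: 18.25
position: [0.5447, -0.0079, 0.1394]
tool_rot: [[0.985, -0.171, -0.004], [-0.171, -0.985, 0.001], [-0.004, -0.0, -1.0]]
ft_force: [-0.1, -0.8, -2.3]
grip_width: 0.0585
```

```bash
python3 go.py .545 -.008 .1084 -9.8
```

```text
t 18.2 pos [ 0.5447 -0.0079  0.1394] yaw -9.8 tilt [-0.0041  0.0008] w 0.0585 F [-0.0864 -0.7823 -2.3209] q [-13.  27.  85.  -0.  68.  -3.]
shift units [0.01 0.   0.77] turn z units -0.00
```

>>> step_arm(steps=[{"xyz": [0, 0, 0.25], "turn": [0, 0, 0], "gripper": -1}, {"xyz": [0, 0, 0.2], "turn": [0, 0, 0], "gripper": -1}, {"xyz": [0, 0, 0.15], "turn": [0, 0, 0], "gripper": -1}, {"xyz": [0, 0, 0.08], "turn": [0, 0, 0], "gripper": -1}, {"xyz": [0, 0, 0.06], "turn": [0, 0, 0], "gripper": -1}, {"xyz": [0, 0, 0.04], "turn": [0, 0, 0], "gripper": -1}, {"xyz": [0, 0, 0.02], "turn": [0, 0, 0], "gripper": -1}, {"xyz": [0, 0, 0], "turn": [0, 0, 0], "gripper": -1}, {"xyz": [0, 0, 0], "turn": [0, 0, 0], "gripper": -1}, {"xyz": [0, 0, 0], "turn": [0, 0, 0], "gripper": -1}])

```text
time_s: 19.08
position: [0.5461, -0.0076, 0.1098]
tool_rot: [[0.986, -0.169, 0.0], [-0.169, -0.986, -0.0], [0.0, 0.0, -1.0]]
ft_force: [0.3, 0.1, -2.7]
grip_width: 0.0585
```

Not down yet (weight still on the wrist); 2 mm more.

>>> step_arm(steps=[{"xyz": [0, 0, 0.03], "turn": [0, 0, 0], "gripper": -1}, {"xyz": [0, 0, 0.03], "turn": [0, 0, 0], "gripper": -1}, {"xyz": [0, 0, 0], "turn": [0, 0, 0], "gripper": -1}, {"xyz": [0, 0, 0], "turn": [0, 0, 0], "gripper": -1}, {"xyz": [0, 0, 0], "turn": [0, 0, 0], "gripper": -1}])

```text
time_s: 19.5
position: [0.5461, -0.0077, 0.1075]
tool_rot: [[0.986, -0.169, 0.001], [-0.169, -0.986, -0.0], [0.001, 0.0, -1.0]]
ft_force: [-1.9, 0.1, 2.6]
grip_width: 0.0583
```

>>> step_arm(steps=[{"xyz": [0, 0, 0], "turn": [0, 0, 0], "gripper": 0.3}, {"xyz": [0, 0, 0], "turn": [0, 0, 0], "gripper": 1}, {"xyz": [0, 0, 0], "turn": [0, 0, 0], "gripper": 1}, {"xyz": [0, 0, 0], "turn": [0, 0, 0], "gripper": 1}, {"xyz": [0, 0, -0.2], "turn": [0, 0, 0], "gripper": 1}, {"xyz": [0, 0, -0.5], "turn": [0, 0, 0], "gripper": 1}, {"xyz": [0, 0, -0.8], "turn": [0, 0, 0], "gripper": 1}, {"xyz": [0, 0, -0.9], "turn": [0, 0, 0.8], "gripper": 1}, {"xyz": [0, 0, -0.9], "turn": [0, 0, 1], "gripper": 1}, {"xyz": [0, 0, -0.8], "turn": [0, 0, 1], "gripper": 1}, {"xyz": [0, 0, -0.6], "turn": [0, 0, 1], "gripper": 1}, {"xyz": [0, 0, -0.1], "turn": [0, 0, 1], "gripper": 1}, {"xyz": [0, 0, 0], "turn": [0, 0, 1], "gripper": 1}, {"xyz": [0, 0, 0], "turn": [0, 0, 1], "gripper": 1}, {"xyz": [0, 0, 0], "turn": [0, 0, 1], "gripper": 1}, {"xyz": [0, 0, 0], "turn": [0, 0, 1], "gripper": 1}, {"xyz": [0, 0, 0], "turn": [0, 0, 1], "gripper": 1}, {"xyz": [0, 0, 0], "turn": [0, 0, 1], "gripper": 1}, {"xyz": [0, 0, 0], "turn": [0, 0, 1], "gripper": 1}, {"xyz": [0, 0, 0], "turn": [0, 0, 1], "gripper": 1}])

```text
time_s: 21.17
position: [0.5459, -0.0076, 0.2997]
tool_rot: [[0.365, -0.931, 0.0], [-0.931, -0.365, -0.0], [0.0, -0.0, -1.0]]
ft_force: [-0.0, -0.4, -0.5]
grip_width: 0.0856
```

```bash
python3 go.py .4897 .2518 .114 -95
```

```text
t 21.2 pos [ 0.5459 -0.0076  0.2997] yaw -68.6 tilt [ 0.0004 -0.0001] w 0.0856 F [-0.0035 -0.4351 -0.4634] q [-13.  20.  69.  -0.  91.  55.]
shift units [-6.34  1.96  4.64] turn z units 5.76
```

>>> step_arm(steps=[{"xyz": [0, 0, 0], "turn": [0, 0, 1], "gripper": 1}, {"xyz": [0, 0, 0], "turn": [0, 0, 1], "gripper": 1}, {"xyz": [0, 0, 0], "turn": [0, 0, 1], "gripper": 1}, {"xyz": [0, 0, 0], "turn": [0, 0, 1], "gripper": 1}, {"xyz": [0, 0, 0], "turn": [0, 0, 1], "gripper": 1}, {"xyz": [0, 0, 0], "turn": [0, 0, 0.76], "gripper": 1}, {"xyz": [-0.4, 0.1, 0], "turn": [0, 0, 0], "gripper": 1}, {"xyz": [-0.8, 0.2, 0], "turn": [0, 0, 0], "gripper": 1}, {"xyz": [-0.9, 0.3, 0], "turn": [0, 0, 0], "gripper": 1}, {"xyz": [-0.9, 0.3, 0], "turn": [0, 0, 0], "gripper": 1}, {"xyz": [-0.9, 0.3, 0], "turn": [0, 0, 0], "gripper": 1}, {"xyz": [-0.9, 0.3, 0], "turn": [0, 0, 0], "gripper": 1}, {"xyz": [-0.9, 0.3, 0.2], "turn": [0, 0, 0], "gripper": 1}, {"xyz": [-0.5, 0.15, 0.5], "turn": [0, 0, 0], "gripper": 1}, {"xyz": [-0.14, 0.01, 0.6], "turn": [0, 0, 0], "gripper": 1}, {"xyz": [0, 0, 0.5], "turn": [0, 0, 0], "gripper": 1}, {"xyz": [0, 0, 0.2], "turn": [0, 0, 0], "gripper": 1}, {"xyz": [0, 0, 0], "turn": [0, 0, 0], "gripper": 1}, {"xyz": [0, 0, 0], "turn": [0, 0, 0], "gripper": 1}, {"xyz": [0, 0, 0], "turn": [0, 0, 0], "gripper": 1}])

```text
time_s: 22.83
position: [0.4897, 0.2514, 0.2207]
tool_rot: [[-0.084, -0.996, 0.002], [-0.996, 0.084, 0.001], [-0.001, -0.002, -1.0]]
ft_force: [0.0, -0.5, -0.1]
grip_width: 0.0856
```

```bash
python3 go.py .4897 .2518 .113 -95
```

```text
t 22.8 pos [0.4897 0.2514 0.2207] yaw -94.8 tilt [0.0025 0.0007] w 0.0856 F [ 0.0323 -0.4713 -0.1417] q [ 15.  23.  77.   0.  79. 110.]
shift units [-0.01  0.    2.69] turn z units 0.04
```

>>> step_arm(steps=[{"xyz": [0, 0, 0.3], "turn": [0, 0, 0.04], "gripper": 1}, {"xyz": [0, 0, 0.6], "turn": [0, 0, 0], "gripper": 1}, {"xyz": [0, 0, 0.7], "turn": [0, 0, 0], "gripper": 1}, {"xyz": [0, 0, 0.6], "turn": [0, 0, 0], "gripper": 1}, {"xyz": [0, 0, 0.35], "turn": [0, 0, 0], "gripper": 1}, {"xyz": [0, 0, 0.1], "turn": [0, 0, 0], "gripper": 1}, {"xyz": [0, 0, 0], "turn": [0, 0, 0], "gripper": 1}, {"xyz": [0, 0, 0], "turn": [0, 0, 0], "gripper": 1}, {"xyz": [0, 0, 0], "turn": [0, 0, 0], "gripper": 0}, {"xyz": [0, 0, 0], "turn": [0, 0, 0], "gripper": -1}, {"xyz": [0, 0, 0], "turn": [0, 0, 0], "gripper": -1}, {"xyz": [0, 0, 0], "turn": [0, 0, 0], "gripper": -1}, {"xyz": [0, 0, 0], "turn": [0, 0, 0], "gripper": -1}, {"xyz": [0, 0, 0], "turn": [0, 0, 0], "gripper": -1}, {"xyz": [0, 0, 0], "turn": [0, 0, 0], "gripper": -1}, {"xyz": [0, 0, 0], "turn": [0, 0, 0], "gripper": -1}])

```text
time_s: 24.17
position: [0.4896, 0.2518, 0.1143]
tool_rot: [[-0.086, -0.996, 0.002], [-0.996, 0.086, 0.001], [-0.001, -0.002, -1.0]]
ft_force: [-0.2, -0.3, 6.4]
grip_width: 0.0536
```

>>> step_arm(steps=[{"xyz": [0, 0, -0.2], "turn": [0, 0, 0], "gripper": -1}, {"xyz": [0, 0, -0.5], "turn": [0, 0, -0.6], "gripper": -1}, {"xyz": [0, 0, -0.6], "turn": [0, 0, -1], "gripper": -1}, {"xyz": [0, 0, -0.6], "turn": [0, 0, -1], "gripper": -1}, {"xyz": [0, 0, -0.6], "turn": [0, 0, -1], "gripper": -1}, {"xyz": [0, 0, -0.6], "turn": [0, 0, -1], "gripper": -1}, {"xyz": [0, 0, -0.6], "turn": [0, 0, -1], "gripper": -1}, {"xyz": [0, 0, -0.5], "turn": [0, 0, -1], "gripper": -1}, {"xyz": [0, 0, -0.3], "turn": [0, 0, -1], "gripper": -1}, {"xyz": [0, 0, -0.1], "turn": [0, 0, -1], "gripper": -1}, {"xyz": [0, 0, 0], "turn": [0, 0, -1], "gripper": -1}, {"xyz": [0, 0, 0], "turn": [0, 0, -1], "gripper": -1}, {"xyz": [0, 0, 0], "turn": [0, 0, -1], "gripper": -1}, {"xyz": [0, 0, 0], "turn": [0, 0, -1], "gripper": -1}, {"xyz": [0, 0, 0], "turn": [0, 0, -1], "gripper": -1}, {"xyz": [0, 0, 0], "turn": [0, 0, -1], "gripper": -1}, {"xyz": [0, 0, 0], "turn": [0, 0, -1], "gripper": -1}, {"xyz": [0, 0, 0], "turn": [0, 0, -1], "gripper": -1}, {"xyz": [0, 0, 0], "turn": [0, 0, -1], "gripper": -1}, {"xyz": [0, 0, 0], "turn": [0, 0, -1], "gripper": -1}])

```text
time_s: 25.83
position: [0.4886, 0.2515, 0.2971]
tool_rot: [[0.986, -0.165, -0.001], [-0.165, -0.986, -0.0], [-0.001, 0.001, -1.0]]
ft_force: [-0.3, -0.1, -2.6]
grip_width: 0.0535
```

```bash
python3 go.py .5586 .0708 .1073 -9.8
```

```text
t 25.8 pos [0.4886 0.2515 0.2971] yaw -9.5 tilt [-0.0013 -0.0003] w 0.0535 F [-0.3063 -0.1308 -2.5941] q [15. 20. 69.  0. 91. 24.]
shift units [2.49 4.15 4.74] turn z units 0.07
```

>>> step_arm(steps=[{"xyz": [0.2, 0.3, 0], "turn": [0, 0, 0], "gripper": -1}, {"xyz": [0.4, 0.7, 0], "turn": [0, 0, 0], "gripper": -1}, {"xyz": [0.5, 0.85, 0], "turn": [0, 0, 0], "gripper": -1}, {"xyz": [0.5, 0.85, 0], "turn": [0, 0, 0], "gripper": -1}, {"xyz": [0.5, 0.85, 0], "turn": [0, 0, 0], "gripper": -1}, {"xyz": [0.29, 0.5, 0], "turn": [0, 0, 0], "gripper": -1}, {"xyz": [0.1, 0.1, 0.1], "turn": [0, 0, 0], "gripper": -1}, {"xyz": [0, 0, 0.4], "turn": [0, 0, 0], "gripper": -1}, {"xyz": [0, 0, 0.7], "turn": [0, 0, 0], "gripper": -1}, {"xyz": [0, 0, 0.8], "turn": [0, 0, 0], "gripper": -1}, {"xyz": [0, 0, 0.7], "turn": [0, 0, 0], "gripper": -1}, {"xyz": [0, 0, 0.6], "turn": [0, 0, 0], "gripper": -1}, {"xyz": [0, 0, 0.5], "turn": [0, 0, 0], "gripper": -1}, {"xyz": [0, 0, 0.4], "turn": [0, 0, 0], "gripper": -1}, {"xyz": [0, 0, 0.2], "turn": [0, 0, 0], "gripper": -1}, {"xyz": [0, 0, 0.1], "turn": [0, 0, 0], "gripper": -1}, {"xyz": [0, 0, 0.1], "turn": [0, 0, 0], "gripper": -1}, {"xyz": [0, 0, 0.05], "turn": [0, 0, 0], "gripper": -1}, {"xyz": [0, 0, 0], "turn": [0, 0, 0], "gripper": -1}, {"xyz": [0, 0, 0], "turn": [0, 0, 0], "gripper": -1}])

```text
time_s: 27.5
position: [0.5595, 0.0712, 0.1118]
tool_rot: [[0.986, -0.169, 0.001], [-0.169, -0.986, -0.0], [0.001, -0.0, -1.0]]
ft_force: [-0.5, -0.2, -4.5]
grip_width: 0.0534
```

```bash
python3 go.py .5586 .0708 .1073 -9.8
```

```text
t 27.5 pos [0.5595 0.0712 0.1118] yaw -9.7 tilt [ 0.0012 -0.0001] w 0.0534 F [-0.5065 -0.2037 -4.4681] q [-5. 31. 84.  0. 65.  5.]
shift units [-0.02  0.01  0.11] turn z units 0.02
```

>>> step_arm(steps=[{"xyz": [0, 0, 0.06], "turn": [0, 0, 0], "gripper": -1}, {"xyz": [0, 0, 0.04], "turn": [0, 0, 0], "gripper": -1}, {"xyz": [0, 0, 0.02], "turn": [0, 0, 0], "gripper": -1}, {"xyz": [0, 0, 0], "turn": [0, 0, 0], "gripper": -1}, {"xyz": [0, 0, 0], "turn": [0, 0, 0], "gripper": -1}, {"xyz": [0, 0, 0], "turn": [0, 0, 0], "gripper": -1}])

```text
time_s: 28.0
position: [0.5594, 0.0711, 0.1073]
tool_rot: [[0.986, -0.169, 0.001], [-0.169, -0.986, -0.0], [0.001, -0.0, -1.0]]
ft_force: [-1.3, -0.5, 5.8]
grip_width: 0.0531
```

>>> step_arm(steps=[{"xyz": [0, 0, 0], "turn": [0, 0, 0], "gripper": 0.3}, {"xyz": [0, 0, 0], "turn": [0, 0, 0], "gripper": 1}, {"xyz": [0, 0, 0], "turn": [0, 0, 0], "gripper": 1}, {"xyz": [0, 0, 0], "turn": [0, 0, 0], "gripper": 1}, {"xyz": [0, 0, -0.2], "turn": [0, 0, 0], "gripper": 1}, {"xyz": [0, 0, -0.5], "turn": [0, 0, 0], "gripper": 1}, {"xyz": [0, 0, -0.8], "turn": [0, 0, 0], "gripper": 1}, {"xyz": [0, 0, -0.9], "turn": [0, 0, 0.8], "gripper": 1}, {"xyz": [0, 0, -0.9], "turn": [0, 0, 1], "gripper": 1}, {"xyz": [0, 0, -0.8], "turn": [0, 0, 1], "gripper": 1}, {"xyz": [0, 0, -0.6], "turn": [0, 0, 1], "gripper": 1}, {"xyz": [0, 0, -0.1], "turn": [0, 0, 1], "gripper": 1}, {"xyz": [0, 0, 0], "turn": [0, 0, 1], "gripper": 1}, {"xyz": [0, 0, 0], "turn": [0, 0, 1], "gripper": 1}, {"xyz": [0, 0, 0], "turn": [0, 0, 1], "gripper": 1}, {"xyz": [0, 0, 0], "turn": [0, 0, 1], "gripper": 1}, {"xyz": [0, 0, 0], "turn": [0, 0, 1], "gripper": 1}, {"xyz": [0, 0, 0], "turn": [0, 0, 1], "gripper": 1}, {"xyz": [0, 0, 0], "turn": [0, 0, 1], "gripper": 1}, {"xyz": [0, 0, 0], "turn": [0, 0, 1], "gripper": 1}])

```text
time_s: 29.67
position: [0.5591, 0.0712, 0.299]
tool_rot: [[0.365, -0.931, 0.0], [-0.931, -0.365, 0.0], [0.0, -0.0, -1.0]]
ft_force: [0.6, -0.6, 0.1]
grip_width: 0.085
```

```bash
python3 go.py .5055 .3384 .20 -94; python3 - <<'E'
from h import *
grab('scene','s1')
E
```

```text
t 29.7 pos [0.5591 0.0712 0.299 ] yaw -68.6 tilt [0.0004 0.    ] w 0.0850 F [ 0.6075 -0.6373  0.1366] q [-5. 22. 67.  0. 92. 64.]
shift units [-6.57  1.8   2.47] turn z units 5.54
```

View pics/s1.png

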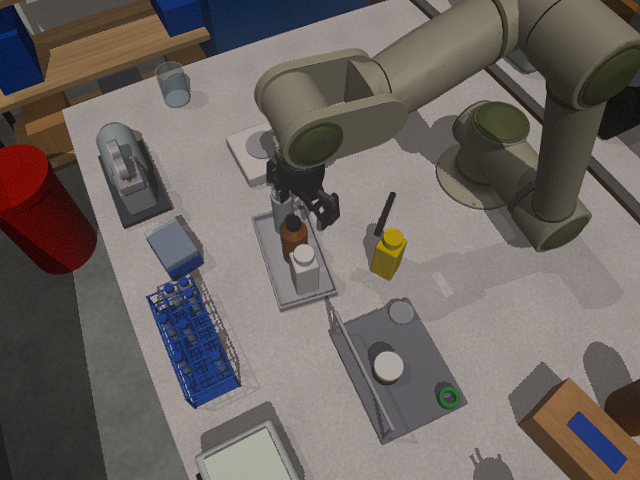

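All three stand upright in the tray (canister 283,200; round 293,240; square 304,268), the pot is untouched at (388,366). Now the pot.

>>> step_arm(steps=[{"xyz": [0, 0, 0], "turn": [0, 0, 1], "gripper": 1}, {"xyz": [0, 0, 0], "turn": [0, 0, 1], "gripper": 1}, {"xyz": [0, 0, 0], "turn": [0, 0, 1], "gripper": 1}, {"xyz": [0, 0, 0], "turn": [0, 0, 1], "gripper": 1}, {"xyz": [0, 0, 0], "turn": [0, 0, 1], "gripper": 1}, {"xyz": [0, 0, 0], "turn": [0, 0, 0.54], "gripper": 1}, {"xyz": [-0.4, 0.1, 0], "turn": [0, 0, 0], "gripper": 1}, {"xyz": [-0.8, 0.2, 0], "turn": [0, 0, 0], "gripper": 1}, {"xyz": [-0.9, 0.3, 0], "turn": [0, 0, 0], "gripper": 1}, {"xyz": [-0.9, 0.3, 0], "turn": [0, 0, 0], "gripper": 1}, {"xyz": [-0.9, 0.3, 0], "turn": [0, 0, 0], "gripper": 1}, {"xyz": [-0.9, 0.3, 0], "turn": [0, 0, 0], "gripper": 1}, {"xyz": [-0.9, 0.2, 0.2], "turn": [0, 0, 0], "gripper": 1}, {"xyz": [-0.7, 0.1, 0.5], "turn": [0, 0, 0], "gripper": 1}, {"xyz": [-0.17, 0, 0.7], "turn": [0, 0, 0], "gripper": 1}, {"xyz": [0, 0, 0.6], "turn": [0, 0, 0], "gripper": 1}, {"xyz": [0, 0, 0.4], "turn": [0, 0, 0], "gripper": 1}, {"xyz": [0, 0, 0], "turn": [0, 0, 0], "gripper": 1}, {"xyz": [0, 0, 0], "turn": [0, 0, 0], "gripper": 1}, {"xyz": [0, 0, 0], "turn": [0, 0, 0], "gripper": 1}])

```text
time_s: 31.38
position: [0.5052, 0.3383, 0.204]
tool_rot: [[-0.065, -0.998, 0.002], [-0.998, 0.065, 0.001], [-0.001, -0.002, -1.0]]
ft_force: [0.2, -0.7, 0.4]
grip_width: 0.0851
```

```bash
python3 go.py .5055 .3384 .043 -94; python3 - <<'E'
from h import *
grab('wrist','w3')
for t in ('w3',):
    z=load(t); P=cloud(z); m=(abs(P[...,2]-.064)<.005)&(np.hypot(P[...,0]-.5055,P[...,1]-.338)<.05); q=P[m]
    print(len(q),(q.min(0)+q.max(0))/2 if len(q) else '')
E
```

```text
t 31.4 pos [0.5052 0.3383 0.204 ] yaw -93.7 tilt [0.0023 0.001 ] w 0.0851 F [ 0.2475 -0.7477  0.3823] q [ 23.  30.  69.   0.  81. 116.]
shift units [-0.   -0.01  4.03] turn z units 0.06
5144 [0.506  0.3381 0.0627]
```

>>> step_arm(squeeze=30, steps=[{"xyz": [0, 0, 0.4], "turn": [0, 0, 0], "gripper": 1}, {"xyz": [0, 0, 0.6], "turn": [0, 0, 0], "gripper": 1}, {"xyz": [0, 0, 0.6], "turn": [0, 0, 0], "gripper": 1}, {"xyz": [0, 0, 0.6], "turn": [0, 0, 0], "gripper": 1}, {"xyz": [0, 0, 0.6], "turn": [0, 0, 0], "gripper": 1}, {"xyz": [0, 0, 0.5], "turn": [0, 0, 0], "gripper": 1}, {"xyz": [0, 0, 0.4], "turn": [0, 0, 0], "gripper": 1}, {"xyz": [0, 0, 0.2], "turn": [0, 0, 0], "gripper": 1}, {"xyz": [0, 0, 0.1], "turn": [0, 0, 0], "gripper": 1}, {"xyz": [0, 0, 0], "turn": [0, 0, 0], "gripper": 1}, {"xyz": [0, 0, 0], "turn": [0, 0, 0], "gripper": 0.2}, {"xyz": [0, 0, 0], "turn": [0, 0, 0], "gripper": -1}, {"xyz": [0, 0, 0], "turn": [0, 0, 0], "gripper": -1}, {"xyz": [0, 0, 0], "turn": [0, 0, 0], "gripper": -1}, {"xyz": [0, 0, 0], "turn": [0, 0, 0], "gripper": -1}, {"xyz": [0, 0, 0], "turn": [0, 0, 0], "gripper": -1}, {"xyz": [0, 0, 0], "turn": [0, 0, 0], "gripper": -1}])

```text
time_s: 32.85
position: [0.5052, 0.3384, 0.0437]
tool_rot: [[-0.066, -0.998, 0.002], [-0.998, 0.066, 0.001], [-0.001, -0.002, -1.0]]
ft_force: [-1.2, -0.4, 5.8]
grip_width: 0.0592
```

>>> step_arm(steps=[{"xyz": [0, 0, -0.2], "turn": [0, 0, 0], "gripper": -1}, {"xyz": [0, 0, -0.4], "turn": [0, 0, 0], "gripper": -1}, {"xyz": [0, 0, -0.6], "turn": [0, 0, 0], "gripper": -1}, {"xyz": [0, 0, -0.7], "turn": [0, 0, 0], "gripper": -1}, {"xyz": [0, 0, -0.8], "turn": [0, 0, 0], "gripper": -1}, {"xyz": [0, 0, -0.8], "turn": [0, 0, 0], "gripper": -1}, {"xyz": [0, 0, -0.8], "turn": [0, 0, 0], "gripper": -1}, {"xyz": [0, 0, -0.7], "turn": [0, 0, 0], "gripper": -1}, {"xyz": [0, 0, -0.5], "turn": [0, 0, 0], "gripper": -1}, {"xyz": [0, 0, -0.2], "turn": [0, 0, 0], "gripper": -1}, {"xyz": [0, 0, 0], "turn": [0, 0, 0], "gripper": -1}])

```text
time_s: 33.77
position: [0.5049, 0.3383, 0.2723]
tool_rot: [[-0.066, -0.998, 0.003], [-0.998, 0.066, 0.001], [-0.002, -0.003, -1.0]]
ft_force: [-0.1, -0.3, -1.3]
grip_width: 0.0589
```

```bash
python3 go.py .4815 -.3215 .0867 -94
```

```text
t 33.8 pos [0.5049 0.3383 0.2723] yaw -93.8 tilt [0.0034 0.0014] w 0.0589 F [-0.1078 -0.3354 -1.2564] q [ 23.  27.  62.   0.  91. 116.]
shift units [16.5  -0.57  4.64] turn z units 0.05
```

>>> step_arm(steps=[{"xyz": [0.3, 0, 0], "turn": [0, 0, 0.05], "gripper": -1}, {"xyz": [0.6, -0.03, 0], "turn": [0, 0, 0], "gripper": -1}, {"xyz": [0.8, -0.03, 0], "turn": [0, 0, 0], "gripper": -1}, {"xyz": [0.9, -0.03, 0], "turn": [0, 0, 0], "gripper": -1}, {"xyz": [0.95, -0.03, 0], "turn": [0, 0, 0], "gripper": -1}, {"xyz": [0.95, -0.03, 0], "turn": [0, 0, 0], "gripper": -1}, {"xyz": [0.95, -0.03, 0], "turn": [0, 0, 0], "gripper": -1}, {"xyz": [0.95, -0.03, 0], "turn": [0, 0, 0], "gripper": -1}, {"xyz": [0.95, -0.03, 0], "turn": [0, 0, 0], "gripper": -1}, {"xyz": [0.95, -0.03, 0], "turn": [0, 0, 0], "gripper": -1}, {"xyz": [0.95, -0.03, 0], "turn": [0, 0, 0], "gripper": -1}, {"xyz": [0.95, -0.03, 0], "turn": [0, 0, 0], "gripper": -1}, {"xyz": [0.95, -0.03, 0], "turn": [0, 0, 0], "gripper": -1}, {"xyz": [0.95, -0.03, 0], "turn": [0, 0, 0], "gripper": -1}, {"xyz": [0.95, -0.03, 0], "turn": [0, 0, 0], "gripper": -1}, {"xyz": [0.95, -0.03, 0], "turn": [0, 0, 0], "gripper": -1}, {"xyz": [0.9, -0.03, 0], "turn": [0, 0, 0], "gripper": -1}, {"xyz": [0.8, -0.03, 0], "turn": [0, 0, 0], "gripper": -1}, {"xyz": [0.55, -0.03, 0], "turn": [0, 0, 0], "gripper": -1}, {"xyz": [0.25, -0.02, 0], "turn": [0, 0, 0], "gripper": -1}])

```text
time_s: 35.43
position: [0.4794, -0.3246, 0.2678]
tool_rot: [[-0.073, -0.997, -0.003], [-0.997, 0.073, 0.002], [-0.002, 0.003, -1.0]]
ft_force: [-0.4, 0.4, -2.7]
grip_width: 0.0589
```

>>> step_arm(steps=[{"xyz": [0, 0, 0.2], "turn": [0, 0, 0], "gripper": -1}, {"xyz": [0, 0, 0.5], "turn": [0, 0, 0], "gripper": -1}, {"xyz": [0, 0, 0.6], "turn": [0, 0, 0], "gripper": -1}, {"xyz": [0, 0, 0.6], "turn": [0, 0, 0], "gripper": -1}, {"xyz": [0, 0, 0.6], "turn": [0, 0, 0], "gripper": -1}, {"xyz": [0, 0, 0.5], "turn": [0, 0, 0], "gripper": -1}, {"xyz": [0, 0, 0.3], "turn": [0, 0, 0], "gripper": -1}, {"xyz": [0, 0, 0.1], "turn": [0, 0, 0], "gripper": -1}, {"xyz": [0, 0, 0], "turn": [0, 0, 0], "gripper": -1}, {"xyz": [0, 0, 0], "turn": [0, 0, 0], "gripper": -1}])

```text
time_s: 36.27
position: [0.4811, -0.3211, 0.1346]
tool_rot: [[-0.069, -0.998, 0.0], [-0.998, 0.069, 0.0], [-0.0, -0.0, -1.0]]
ft_force: [-1.5, 0.3, -1.2]
grip_width: 0.059
```

```bash
python3 go.py .4815 -.3215 .0867 -94
```

```text
t 36.3 pos [ 0.4811 -0.3211  0.1346] yaw -94.0 tilt [0.0001 0.    ] w 0.0590 F [-1.5147  0.3429 -1.1558] q [-45.  31.  80.   0.  70.  49.]
shift units [ 0.01 -0.01  1.2 ] turn z units 0.01
```

>>> step_arm(steps=[{"xyz": [0, 0, 0.3], "turn": [0, 0, 0], "gripper": -1}, {"xyz": [0, 0, 0.3], "turn": [0, 0, 0], "gripper": -1}, {"xyz": [0, 0, 0.25], "turn": [0, 0, 0], "gripper": -1}, {"xyz": [0, 0, 0.15], "turn": [0, 0, 0], "gripper": -1}, {"xyz": [0, 0, 0.08], "turn": [0, 0, 0], "gripper": -1}, {"xyz": [0, 0, 0.06], "turn": [0, 0, 0], "gripper": -1}, {"xyz": [0, 0, 0.03], "turn": [0, 0, 0], "gripper": -1}, {"xyz": [0, 0, 0], "turn": [0, 0, 0], "gripper": -1}, {"xyz": [0, 0, 0], "turn": [0, 0, 0], "gripper": -1}, {"xyz": [0, 0, 0], "turn": [0, 0, 0], "gripper": -1}])

```text
time_s: 37.1
position: [0.4811, -0.3219, 0.0879]
tool_rot: [[-0.07, -0.998, 0.001], [-0.998, 0.07, -0.001], [0.0, -0.001, -1.0]]
ft_force: [0.4, -0.7, -0.8]
grip_width: 0.0591
```

>>> step_arm(steps=[{"xyz": [0, 0, 0.03], "turn": [0, 0, 0], "gripper": -1}, {"xyz": [0, 0, 0.01], "turn": [0, 0, 0], "gripper": -1}, {"xyz": [0, 0, 0], "turn": [0, 0, 0], "gripper": -1}, {"xyz": [0, 0, 0], "turn": [0, 0, 0], "gripper": -1}])

```text
time_s: 37.43
position: [0.4812, -0.322, 0.0868]
tool_rot: [[-0.07, -0.998, 0.001], [-0.998, 0.07, -0.001], [0.001, -0.001, -1.0]]
ft_force: [-1.9, 0.7, 6.2]
grip_width: 0.0589
```

Touching the pan. Release, rise, and look.

>>> step_arm(steps=[{"xyz": [0, 0, 0], "turn": [0, 0, 0], "gripper": 0.5}, {"xyz": [0, 0, 0], "turn": [0, 0, 0], "gripper": 1}, {"xyz": [0, 0, 0], "turn": [0, 0, 0], "gripper": 1}, {"xyz": [0, 0, 0], "turn": [0, 0, 0], "gripper": 1}, {"xyz": [0, 0, -0.2], "turn": [0, 0, 0], "gripper": 1}, {"xyz": [0, 0, -0.5], "turn": [0, 0, 0], "gripper": 1}, {"xyz": [0, 0, -0.8], "turn": [0, 0, 0], "gripper": 1}, {"xyz": [0, 0, -0.9], "turn": [0, 0, 0], "gripper": 1}, {"xyz": [0, 0, -0.9], "turn": [0, 0, 0], "gripper": 1}, {"xyz": [0, 0, -0.9], "turn": [0, 0, 0], "gripper": 1}, {"xyz": [0, 0, -0.7], "turn": [0, 0, 0], "gripper": 1}, {"xyz": [0, 0.2, -0.4], "turn": [0, 0, 0], "gripper": 1}, {"xyz": [0, 0.5, 0], "turn": [0, 0, 0], "gripper": 1}, {"xyz": [0, 0.5, 0], "turn": [0, 0, 0], "gripper": 1}, {"xyz": [0, 0, 0], "turn": [0, 0, 0], "gripper": 1}, {"xyz": [0, 0, 0], "turn": [0, 0, 0], "gripper": 1}])

```text
time_s: 38.77
position: [0.4327, -0.3184, 0.2988]
tool_rot: [[-0.071, -0.998, 0.001], [-0.998, 0.071, -0.001], [0.001, -0.001, -1.0]]
ft_force: [-0.2, -0.3, 0.2]
grip_width: 0.0853
```

```bash
python3 go.py .5594 .0711 .30 -9.8; cat > chk.py <<'E'
from h import *
def find(tag,items):
    z=load(tag); P=cloud(z)
    for n,x,y,h,R in items:
        m=(abs(P[...,2]-h)<.005)&(np.hypot(P[...,0]-x,P[...,1]-y)<R); q=P[m]
        print(tag,n,len(q),(q.min(0)+q.max(0))/2 if len(q) else '',q.mean(0) if len(q) else '')
E
python3 - <<'E'
from chk import *
grab('wrist','w4'); grab('top','top2')
I=[('pot',.4815,-.322,.107,.045),('pan',.4815,-.3215,.055,.055),('can',.5334,-.0866,.155,.03),('round',.546,-.0077,.155,.03),('sq',.5594,.0711,.150,.03)]
find('w4',I); find('top2',I)
E
```

```text
t 38.8 pos [ 0.4327 -0.3184  0.2988] yaw -94.1 tilt [ 0.0008 -0.0007] w 0.0853 F [-0.179  -0.3115  0.238 ] q [-49.  19.  71.   0.  90.  45.]
shift units [  1.46 -10.13  -0.03] turn z units -18.38
w4 pot 4213 [ 0.4819 -0.3222  0.1069] [ 0.4825 -0.3221  0.1069]
w4 pan 3853 [ 0.4808 -0.3218  0.0551] [ 0.4862 -0.3221  0.0549]
w4 can 106 [ 0.5288 -0.1066  0.1524] [ 0.5284 -0.1076  0.1519]
w4 round 0  
w4 sq 0  
top2 pot 0  
top2 pan 0  
top2 can 249 [ 0.5319 -0.0846  0.1548] [ 0.5322 -0.0856  0.1546]
top2 round 149 [ 0.5439 -0.0037  0.1549] [ 0.5436 -0.0038  0.1545]
top2 sq 270 [0.5582 0.0736 0.15  ] [0.5573 0.0738 0.1498]
```

View pics/w4.png

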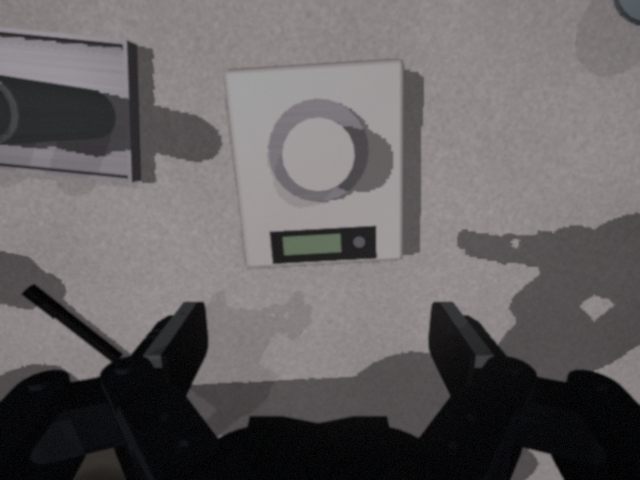

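Pot (319,155) sits centred on the pan, within about 1 mm; the tray containers are in their slots. Now the return, square bottle first.

>>> step_arm(squeeze=45, steps=[{"xyz": [0, 0, 0], "turn": [0, 0, -1], "gripper": 1}, {"xyz": [0, 0, 0], "turn": [0, 0, -1], "gripper": 1}, {"xyz": [0, 0, 0], "turn": [0, 0, -1], "gripper": 1}, {"xyz": [0, 0, 0], "turn": [0, 0, -1], "gripper": 1}, {"xyz": [0, 0, 0], "turn": [0, 0, -1], "gripper": 1}, {"xyz": [0, 0, 0], "turn": [0, 0, -1], "gripper": 1}, {"xyz": [0, 0, 0], "turn": [0, 0, -1], "gripper": 1}, {"xyz": [0, 0, 0], "turn": [0, 0, -1], "gripper": 1}, {"xyz": [0, 0, 0], "turn": [0, 0, -1], "gripper": 1}, {"xyz": [0, 0, 0], "turn": [0, 0, -1], "gripper": 1}, {"xyz": [0, 0, 0], "turn": [0, 0, -1], "gripper": 1}, {"xyz": [0, 0, 0], "turn": [0, 0, -1], "gripper": 1}, {"xyz": [0, 0, 0], "turn": [0, 0, -1], "gripper": 1}, {"xyz": [0, 0, 0], "turn": [0, 0, -1], "gripper": 1}, {"xyz": [0, 0, 0], "turn": [0, 0, -1], "gripper": 1}, {"xyz": [0, 0, 0], "turn": [0, 0, -1], "gripper": 1}, {"xyz": [0, 0, 0], "turn": [0, 0, -1], "gripper": 1}, {"xyz": [0, 0, 0], "turn": [0, 0, -1], "gripper": 1}, {"xyz": [0, 0, 0], "turn": [0, 0, -0.38], "gripper": 1}])

```text
time_s: 40.45
position: [0.4339, -0.3184, 0.2977]
tool_rot: [[0.986, -0.165, -0.0], [-0.165, -0.986, 0.0], [-0.0, -0.0, -1.0]]
ft_force: [0.0, 0.1, -0.5]
grip_width: 0.0854
```

>>> step_arm(steps=[{"xyz": [0.06, -0.4, 0], "turn": [0, 0, 0], "gripper": 1}, {"xyz": [0.1, -0.8, 0], "turn": [0, 0, 0], "gripper": 1}, {"xyz": [0.13, -0.9, 0], "turn": [0, 0, 0], "gripper": 1}, {"xyz": [0.13, -0.9, 0], "turn": [0, 0, 0], "gripper": 1}, {"xyz": [0.13, -0.9, 0], "turn": [0, 0, 0], "gripper": 1}, {"xyz": [0.13, -0.9, 0], "turn": [0, 0, 0], "gripper": 1}, {"xyz": [0.13, -0.9, 0], "turn": [0, 0, 0], "gripper": 1}, {"xyz": [0.13, -0.9, 0], "turn": [0, 0, 0], "gripper": 1}, {"xyz": [0.13, -0.9, 0], "turn": [0, 0, 0], "gripper": 1}, {"xyz": [0.13, -0.9, 0], "turn": [0, 0, 0], "gripper": 1}, {"xyz": [0.13, -0.9, 0], "turn": [0, 0, 0], "gripper": 1}, {"xyz": [0.1, -0.6, 0.1], "turn": [0, 0, 0], "gripper": 1}, {"xyz": [0.03, -0.23, 0.4], "turn": [0, 0, 0], "gripper": 1}, {"xyz": [0, 0, 0.6], "turn": [0, 0, 0], "gripper": 1}, {"xyz": [0, 0, 0.6], "turn": [0, 0, 0], "gripper": 1}, {"xyz": [0, 0, 0.3], "turn": [0, 0, 0], "gripper": 1}, {"xyz": [0, 0, 0], "turn": [0, 0, 0], "gripper": 1}, {"xyz": [0, 0, 0], "turn": [0, 0, 0], "gripper": 1}, {"xyz": [0, 0, 0], "turn": [0, 0, 0], "gripper": 1}])

```text
time_s: 42.03
position: [0.56, 0.0712, 0.2189]
tool_rot: [[0.986, -0.169, 0.002], [-0.169, -0.986, -0.0], [0.002, -0.0, -1.0]]
ft_force: [-1.3, -0.5, 1.1]
grip_width: 0.0853
```

```bash
python3 go.py .5594 .0711 .1073 -9.7
```

```text
t 42.0 pos [0.56   0.0712 0.2189] yaw -9.7 tilt [ 0.0018 -0.0001] w 0.0853 F [-1.3299 -0.479   1.0572] q [-5. 25. 75.  0. 80.  5.]
shift units [-0.02  0.    2.79] turn z units -0.01
```

>>> step_arm(steps=[{"xyz": [0, 0, 0.3], "turn": [0, 0, 0], "gripper": 1}, {"xyz": [0, 0, 0.6], "turn": [0, 0, 0], "gripper": 1}, {"xyz": [0, 0, 0.7], "turn": [0, 0, 0], "gripper": 1}, {"xyz": [0, 0, 0.6], "turn": [0, 0, 0], "gripper": 1}, {"xyz": [0, 0, 0.4], "turn": [0, 0, 0], "gripper": 1}, {"xyz": [0, 0, 0.15], "turn": [0, 0, 0], "gripper": 1}, {"xyz": [0, 0, 0], "turn": [0, 0, 0], "gripper": 1}, {"xyz": [0, 0, 0], "turn": [0, 0, 0], "gripper": 1}, {"xyz": [0, 0, 0], "turn": [0, 0, 0], "gripper": 0}, {"xyz": [0, 0, 0], "turn": [0, 0, 0], "gripper": -1}, {"xyz": [0, 0, 0], "turn": [0, 0, 0], "gripper": -1}, {"xyz": [0, 0, 0], "turn": [0, 0, 0], "gripper": -1}, {"xyz": [0, 0, 0], "turn": [0, 0, 0], "gripper": -1}, {"xyz": [0, 0, 0], "turn": [0, 0, 0], "gripper": -1}, {"xyz": [0, 0, 0], "turn": [0, 0, 0], "gripper": -1}])

```text
time_s: 43.28
position: [0.5597, 0.071, 0.1091]
tool_rot: [[0.986, -0.169, 0.002], [-0.169, -0.986, -0.0], [0.002, -0.0, -1.0]]
ft_force: [-1.5, 0.5, 6.9]
grip_width: 0.0534
```

>>> step_arm(steps=[{"xyz": [0, 0, -0.2], "turn": [0, 0, 0], "gripper": -1}, {"xyz": [0, 0, -0.5], "turn": [0, 0, 0], "gripper": -1}, {"xyz": [0, 0, -0.7], "turn": [0, 0, 0], "gripper": -1}, {"xyz": [0, 0, -0.7], "turn": [0, 0, 0], "gripper": -1}, {"xyz": [0, 0, -0.8], "turn": [0, 0, 0], "gripper": -1}, {"xyz": [0, 0, -0.8], "turn": [0, 0, 0], "gripper": -1}, {"xyz": [0, 0, -0.6], "turn": [0, 0, 0.6], "gripper": -1}, {"xyz": [0, 0, -0.4], "turn": [0, 0, 1], "gripper": -1}, {"xyz": [0, 0, -0.1], "turn": [0, 0, 1], "gripper": -1}, {"xyz": [0, 0, 0], "turn": [0, 0, 1], "gripper": -1}, {"xyz": [0, 0, 0], "turn": [0, 0, 1], "gripper": -1}, {"xyz": [0, 0, 0], "turn": [0, 0, 1], "gripper": -1}, {"xyz": [0, 0, 0], "turn": [0, 0, 1], "gripper": -1}, {"xyz": [0, 0, 0], "turn": [0, 0, 1], "gripper": -1}, {"xyz": [0, 0, 0], "turn": [0, 0, 1], "gripper": -1}, {"xyz": [0, 0, 0], "turn": [0, 0, 1], "gripper": -1}, {"xyz": [0, 0, 0], "turn": [0, 0, 1], "gripper": -1}, {"xyz": [0, 0, 0], "turn": [0, 0, 1], "gripper": -1}, {"xyz": [0, 0, 0], "turn": [0, 0, 1], "gripper": -1}, {"xyz": [0, 0, 0], "turn": [0, 0, 1], "gripper": -1}])

```text
time_s: 44.95
position: [0.5589, 0.071, 0.3001]
tool_rot: [[0.304, -0.953, -0.001], [-0.953, -0.304, 0.0], [-0.0, 0.001, -1.0]]
ft_force: [0.0, 0.4, -3.7]
grip_width: 0.0534
```

```bash
python3 go.py .4896 .2518 .1143 -95
```

```text
t 45.0 pos [0.5589 0.071  0.3001] yaw -72.3 tilt [-0.0007  0.0001] w 0.0534 F [ 0.0044  0.3688 -3.6817] q [-5. 22. 67. -0. 92. 68.]
shift units [-4.35  2.12  4.65] turn z units 4.95
```

>>> step_arm(steps=[{"xyz": [0, 0, 0], "turn": [0, 0, 1], "gripper": -1}, {"xyz": [0, 0, 0], "turn": [0, 0, 1], "gripper": -1}, {"xyz": [0, 0, 0], "turn": [0, 0, 1], "gripper": -1}, {"xyz": [0, 0, 0], "turn": [0, 0, 1], "gripper": -1}, {"xyz": [0, 0, 0], "turn": [0, 0, 0.95], "gripper": -1}, {"xyz": [-0.3, 0.15, 0], "turn": [0, 0, 0], "gripper": -1}, {"xyz": [-0.7, 0.34, 0], "turn": [0, 0, 0], "gripper": -1}, {"xyz": [-0.85, 0.4, 0], "turn": [0, 0, 0], "gripper": -1}, {"xyz": [-0.85, 0.4, 0], "turn": [0, 0, 0], "gripper": -1}, {"xyz": [-0.85, 0.4, 0], "turn": [0, 0, 0], "gripper": -1}, {"xyz": [-0.6, 0.3, 0], "turn": [0, 0, 0], "gripper": -1}, {"xyz": [-0.2, 0.13, 0.1], "turn": [0, 0, 0], "gripper": -1}, {"xyz": [0, 0, 0.4], "turn": [0, 0, 0], "gripper": -1}, {"xyz": [0, 0, 0.7], "turn": [0, 0, 0], "gripper": -1}, {"xyz": [0, 0, 0.8], "turn": [0, 0, 0], "gripper": -1}, {"xyz": [0, 0, 0.8], "turn": [0, 0, 0], "gripper": -1}, {"xyz": [0, 0, 0.6], "turn": [0, 0, 0], "gripper": -1}, {"xyz": [0, 0, 0.4], "turn": [0, 0, 0], "gripper": -1}, {"xyz": [0, 0, 0.2], "turn": [0, 0, 0], "gripper": -1}, {"xyz": [0, 0, 0], "turn": [0, 0, 0], "gripper": -1}])

```text
time_s: 46.62
position: [0.4885, 0.2512, 0.1385]
tool_rot: [[-0.083, -0.997, -0.003], [-0.997, 0.083, -0.001], [0.001, 0.003, -1.0]]
ft_force: [-0.1, -0.3, -3.5]
grip_width: 0.0536
```

```bash
python3 go.py .4896 .2518 .1161 -95
```

```text
t 46.6 pos [0.4885 0.2512 0.1385] yaw -94.7 tilt [-0.0033 -0.0009] w 0.0536 F [-0.1167 -0.2736 -3.4873] q [ 15.  28.  84.  -0.  68. 110.]
shift units [-0.02 -0.03  0.56] turn z units 0.06
```

>>> step_arm(steps=[{"xyz": [-0.02, 0, 0.2], "turn": [0, 0, 0.06], "gripper": -1}, {"xyz": [0, 0, 0.15], "turn": [0, 0, 0], "gripper": -1}, {"xyz": [0, 0, 0.1], "turn": [0, 0, 0], "gripper": -1}, {"xyz": [0, 0, 0.05], "turn": [0, 0, 0], "gripper": -1}, {"xyz": [0, 0, 0.03], "turn": [0, 0, 0], "gripper": -1}, {"xyz": [0, 0, 0], "turn": [0, 0, 0], "gripper": -1}, {"xyz": [0, 0, 0], "turn": [0, 0, 0], "gripper": -1}, {"xyz": [0, 0, 0], "turn": [0, 0, 0], "gripper": -1}])

```text
time_s: 47.28
position: [0.4895, 0.2523, 0.119]
tool_rot: [[-0.088, -0.996, 0.001], [-0.996, 0.088, 0.0], [-0.0, -0.001, -1.0]]
ft_force: [0.0, 0.4, -3.4]
grip_width: 0.0529
```

```bash
python3 go.py .4896 .2518 .1161 -95
```

```text
t 47.3 pos [0.4895 0.2523 0.119 ] yaw -95.1 tilt [0.0005 0.0001] w 0.0529 F [ 0.0491  0.3894 -3.3685] q [ 15.  29.  86.  -0.  65. 110.]
shift units [ 0.01 -0.    0.07] turn z units -0.01
```

>>> step_arm(steps=[{"xyz": [0, 0, 0.04], "turn": [0, 0, 0], "gripper": -1}, {"xyz": [0, 0, 0.04], "turn": [0, 0, 0], "gripper": -1}, {"xyz": [0, 0, 0], "turn": [0, 0, 0], "gripper": -1}, {"xyz": [0, 0, 0], "turn": [0, 0, 0], "gripper": -1}, {"xyz": [0, 0, 0], "turn": [0, 0, 0], "gripper": -1}])

```text
time_s: 47.7
position: [0.4897, 0.2523, 0.1162]
tool_rot: [[-0.088, -0.996, 0.001], [-0.996, 0.088, 0.0], [-0.0, -0.001, -1.0]]
ft_force: [-2.0, 0.2, 5.9]
grip_width: 0.0529
```

>>> step_arm(steps=[{"xyz": [0, 0, 0], "turn": [0, 0, 0], "gripper": 0.3}, {"xyz": [0, 0, 0], "turn": [0, 0, 0], "gripper": 1}, {"xyz": [0, 0, 0], "turn": [0, 0, 0], "gripper": 1}, {"xyz": [0, 0, 0], "turn": [0, 0, 0], "gripper": 1}, {"xyz": [0, 0, -0.2], "turn": [0, 0, 0], "gripper": 1}, {"xyz": [0, 0, -0.5], "turn": [0, 0, 0], "gripper": 1}, {"xyz": [0, 0, -0.8], "turn": [0, 0, 0], "gripper": 1}, {"xyz": [0, 0, -0.9], "turn": [0, 0, 0], "gripper": 1}, {"xyz": [0, 0, -0.9], "turn": [0, 0, -0.6], "gripper": 1}, {"xyz": [0, 0, -0.8], "turn": [0, 0, -1], "gripper": 1}, {"xyz": [0, 0, -0.4], "turn": [0, 0, -1], "gripper": 1}, {"xyz": [0, 0, -0.1], "turn": [0, 0, -1], "gripper": 1}, {"xyz": [0, 0, 0], "turn": [0, 0, -1], "gripper": 1}, {"xyz": [0, 0, 0], "turn": [0, 0, -1], "gripper": 1}, {"xyz": [0, 0, 0], "turn": [0, 0, -1], "gripper": 1}, {"xyz": [0, 0, 0], "turn": [0, 0, -1], "gripper": 1}, {"xyz": [0, 0, 0], "turn": [0, 0, -1], "gripper": 1}, {"xyz": [0, 0, 0], "turn": [0, 0, -1], "gripper": 1}, {"xyz": [0, 0, 0], "turn": [0, 0, -1], "gripper": 1}, {"xyz": [0, 0, 0], "turn": [0, 0, -1], "gripper": 1}])

```text
time_s: 49.37
position: [0.4892, 0.2522, 0.3001]
tool_rot: [[0.747, -0.665, 0.0], [-0.665, -0.747, 0.0], [0.0, -0.0, -1.0]]
ft_force: [-0.8, -0.1, -0.1]
grip_width: 0.0849
```

```bash
python3 go.py .5461 -.0077 .1085 -9.7
```

```text
t 49.4 pos [0.4892 0.2522 0.3001] yaw -41.7 tilt [0.0004 0.0001] w 0.0849 F [-0.8064 -0.0744 -0.1049] q [15. 20. 69. -0. 91. 57.]
shift units [2.5  6.17 4.79] turn z units -6.97
```

>>> step_arm(steps=[{"xyz": [0, 0, 0], "turn": [0, 0, -1], "gripper": 1}, {"xyz": [0, 0, 0], "turn": [0, 0, -1], "gripper": 1}, {"xyz": [0, 0, 0], "turn": [0, 0, -1], "gripper": 1}, {"xyz": [0, 0, 0], "turn": [0, 0, -1], "gripper": 1}, {"xyz": [0, 0, 0], "turn": [0, 0, -1], "gripper": 1}, {"xyz": [0, 0, 0], "turn": [0, 0, -1], "gripper": 1}, {"xyz": [0, 0, 0], "turn": [0, 0, -0.97], "gripper": 1}, {"xyz": [0.2, 0.4, 0], "turn": [0, 0, 0], "gripper": 1}, {"xyz": [0.3, 0.8, 0], "turn": [0, 0, 0], "gripper": 1}, {"xyz": [0.4, 0.95, 0], "turn": [0, 0, 0], "gripper": 1}, {"xyz": [0.4, 0.95, 0], "turn": [0, 0, 0], "gripper": 1}, {"xyz": [0.4, 0.95, 0], "turn": [0, 0, 0], "gripper": 1}, {"xyz": [0.4, 0.95, 0], "turn": [0, 0, 0], "gripper": 1}, {"xyz": [0.3, 0.8, 0], "turn": [0, 0, 0], "gripper": 1}, {"xyz": [0.1, 0.37, 0.3], "turn": [0, 0, 0], "gripper": 1}, {"xyz": [0, 0, 0.6], "turn": [0, 0, 0], "gripper": 1}, {"xyz": [0, 0, 0.7], "turn": [0, 0, 0], "gripper": 1}, {"xyz": [0, 0, 0.4], "turn": [0, 0, 0], "gripper": 1}, {"xyz": [0, 0, 0], "turn": [0, 0, 0], "gripper": 1}, {"xyz": [0, 0, 0], "turn": [0, 0, 0], "gripper": 1}])

```text
time_s: 51.03
position: [0.5453, -0.0081, 0.22]
tool_rot: [[0.985, -0.173, -0.0], [-0.173, -0.985, 0.0], [-0.0, -0.0, -1.0]]
ft_force: [0.7, 0.5, 1.0]
grip_width: 0.0855
```

```bash
python3 go.py .5461 -.0077 .1085 -9.7
```

```text
t 51.0 pos [ 0.5453 -0.0081  0.22  ] yaw -9.9 tilt [-0.0004  0.0001] w 0.0855 F [0.7033 0.4756 1.042 ] q [-13.  23.  78.  -0.  79.  -3.]
shift units [ 0.02 -0.01  2.79] turn z units -0.05
```

>>> step_arm(steps=[{"xyz": [0, 0, 0.3], "turn": [0, 0, 0], "gripper": 1}, {"xyz": [0, 0, 0.6], "turn": [0, 0, 0], "gripper": 1}, {"xyz": [0, 0, 0.7], "turn": [0, 0, 0], "gripper": 1}, {"xyz": [0, 0, 0.6], "turn": [0, 0, 0], "gripper": 1}, {"xyz": [0, 0, 0.4], "turn": [0, 0, 0], "gripper": 1}, {"xyz": [0, 0, 0.15], "turn": [0, 0, 0], "gripper": 1}, {"xyz": [0, 0, 0], "turn": [0, 0, 0], "gripper": 1}, {"xyz": [0, 0, 0], "turn": [0, 0, 0], "gripper": 1}, {"xyz": [0, 0, 0], "turn": [0, 0, 0], "gripper": 0}, {"xyz": [0, 0, 0], "turn": [0, 0, 0], "gripper": -1}, {"xyz": [0, 0, 0], "turn": [0, 0, 0], "gripper": -1}, {"xyz": [0, 0, 0], "turn": [0, 0, 0], "gripper": -1}, {"xyz": [0, 0, 0], "turn": [0, 0, 0], "gripper": -1}, {"xyz": [0, 0, 0], "turn": [0, 0, 0], "gripper": -1}, {"xyz": [0, 0, 0], "turn": [0, 0, 0], "gripper": -1}])

```text
time_s: 52.28
position: [0.5458, -0.0081, 0.1113]
tool_rot: [[0.985, -0.172, 0.003], [-0.172, -0.985, -0.001], [0.003, 0.0, -1.0]]
ft_force: [-2.3, -0.1, 8.3]
grip_width: 0.0586
```

>>> step_arm(steps=[{"xyz": [0, 0, -0.2], "turn": [0, 0, 0], "gripper": -1}, {"xyz": [0, 0, -0.5], "turn": [0, 0, 0], "gripper": -1}, {"xyz": [0, 0, -0.7], "turn": [0, 0, 0], "gripper": -1}, {"xyz": [0, 0, -0.7], "turn": [0, 0, 0], "gripper": -1}, {"xyz": [0, 0, -0.8], "turn": [0, 0, 0], "gripper": -1}, {"xyz": [0, 0, -0.8], "turn": [0, 0, 0], "gripper": -1}, {"xyz": [0, 0, -0.6], "turn": [0, 0, 0.6], "gripper": -1}, {"xyz": [0, 0, -0.4], "turn": [0, 0, 1], "gripper": -1}, {"xyz": [0, 0, -0.1], "turn": [0, 0, 1], "gripper": -1}, {"xyz": [0, 0, 0], "turn": [0, 0, 1], "gripper": -1}, {"xyz": [0, 0, 0], "turn": [0, 0, 1], "gripper": -1}, {"xyz": [0, 0, 0], "turn": [0, 0, 1], "gripper": -1}, {"xyz": [0, 0, 0], "turn": [0, 0, 1], "gripper": -1}, {"xyz": [0, 0, 0], "turn": [0, 0, 1], "gripper": -1}, {"xyz": [0, 0, 0], "turn": [0, 0, 1], "gripper": -1}, {"xyz": [0, 0, 0], "turn": [0, 0, 1], "gripper": -1}, {"xyz": [0, 0, 0], "turn": [0, 0, 1], "gripper": -1}, {"xyz": [0, 0, 0], "turn": [0, 0, 1], "gripper": -1}, {"xyz": [0, 0, 0], "turn": [0, 0, 1], "gripper": -1}, {"xyz": [0, 0, 0], "turn": [0, 0, 1], "gripper": -1}])

```text
time_s: 53.95
position: [0.5449, -0.008, 0.302]
tool_rot: [[0.301, -0.954, -0.0], [-0.954, -0.301, 0.0], [-0.0, 0.0, -1.0]]
ft_force: [0.1, -0.2, -3.5]
grip_width: 0.0586
```

```bash
python3 go.py .5001 .4201 .115 -94
```

```text
t 54.0 pos [ 0.5449 -0.008   0.302 ] yaw -72.5 tilt [-0.0003  0.0001] w 0.0586 F [ 0.1017 -0.188  -3.533 ] q [-13.  20.  69.   0.  91.  59.]
shift units [-10.6    1.87   4.67] turn z units 4.69
```

>>> step_arm(steps=[{"xyz": [0, 0, 0], "turn": [0, 0, 1], "gripper": -1}, {"xyz": [0, 0, 0], "turn": [0, 0, 1], "gripper": -1}, {"xyz": [0, 0, 0], "turn": [0, 0, 1], "gripper": -1}, {"xyz": [0, 0, 0], "turn": [0, 0, 1], "gripper": -1}, {"xyz": [0, 0, 0], "turn": [0, 0, 0.69], "gripper": -1}, {"xyz": [-0.4, 0.07, 0], "turn": [0, 0, 0], "gripper": -1}, {"xyz": [-0.7, 0.12, 0], "turn": [0, 0, 0], "gripper": -1}, {"xyz": [-0.85, 0.15, 0], "turn": [0, 0, 0], "gripper": -1}, {"xyz": [-0.85, 0.15, 0], "turn": [0, 0, 0], "gripper": -1}, {"xyz": [-0.85, 0.15, 0], "turn": [0, 0, 0], "gripper": -1}, {"xyz": [-0.85, 0.15, 0], "turn": [0, 0, 0], "gripper": -1}, {"xyz": [-0.85, 0.15, 0], "turn": [0, 0, 0], "gripper": -1}, {"xyz": [-0.85, 0.15, 0], "turn": [0, 0, 0], "gripper": -1}, {"xyz": [-0.85, 0.15, 0], "turn": [0, 0, 0], "gripper": -1}, {"xyz": [-0.85, 0.15, 0], "turn": [0, 0, 0], "gripper": -1}, {"xyz": [-0.85, 0.15, 0], "turn": [0, 0, 0], "gripper": -1}, {"xyz": [-0.85, 0.15, 0], "turn": [0, 0, 0], "gripper": -1}, {"xyz": [-0.6, 0.1, 0], "turn": [0, 0, 0], "gripper": -1}, {"xyz": [-0.4, 0.08, 0], "turn": [0, 0, 0], "gripper": -1}, {"xyz": [0, 0, 0], "turn": [0, 0, 0], "gripper": -1}])

```text
time_s: 55.62
position: [0.4972, 0.4228, 0.3012]
tool_rot: [[-0.062, -0.998, -0.001], [-0.998, 0.062, 0.0], [-0.0, 0.001, -1.0]]
ft_force: [0.5, 1.2, -3.1]
grip_width: 0.0586
```

>>> step_arm(steps=[{"xyz": [0, 0, 0.2], "turn": [0, 0, 0], "gripper": -1}, {"xyz": [0, 0, 0.5], "turn": [0, 0, 0], "gripper": -1}, {"xyz": [0, 0, 0.7], "turn": [0, 0, 0], "gripper": -1}, {"xyz": [0, 0, 0.8], "turn": [0, 0, 0], "gripper": -1}, {"xyz": [0, 0, 0.7], "turn": [0, 0, 0], "gripper": -1}, {"xyz": [0, 0, 0.6], "turn": [0, 0, 0], "gripper": -1}, {"xyz": [0, 0, 0.3], "turn": [0, 0, 0], "gripper": -1}, {"xyz": [0, 0, 0.1], "turn": [0, 0, 0], "gripper": -1}, {"xyz": [0, 0, 0], "turn": [0, 0, 0], "gripper": -1}, {"xyz": [0, 0, 0], "turn": [0, 0, 0], "gripper": -1}, {"xyz": [0, 0, 0], "turn": [0, 0, 0], "gripper": -1}])

```text
time_s: 56.53
position: [0.4991, 0.4198, 0.147]
tool_rot: [[-0.066, -0.998, 0.002], [-0.998, 0.066, 0.001], [-0.001, -0.002, -1.0]]
ft_force: [0.2, -1.1, -2.3]
grip_width: 0.0583
```

```bash
python3 go.py .5001 .4201 .1183 -94
```

```text
t 56.5 pos [0.4991 0.4198 0.147 ] yaw -93.8 tilt [0.0022 0.0012] w 0.0583 F [ 0.2251 -1.1027 -2.3326] q [ 30.  37.  66.  -0.  77. 123.]
shift units [-0.01 -0.02  0.72] turn z units 0.05
```

>>> step_arm(steps=[{"xyz": [0, -0.02, 0.2], "turn": [0, 0, 0], "gripper": -1}, {"xyz": [0, 0, 0.2], "turn": [0, 0, 0], "gripper": -1}, {"xyz": [0, 0, 0.15], "turn": [0, 0, 0], "gripper": -1}, {"xyz": [0, 0, 0.08], "turn": [0, 0, 0], "gripper": -1}, {"xyz": [0, 0, 0.03], "turn": [0, 0, 0], "gripper": -1}, {"xyz": [0, 0, 0], "turn": [0, 0, 0], "gripper": -1}, {"xyz": [0, 0, 0], "turn": [0, 0, 0], "gripper": -1}, {"xyz": [0, 0, 0], "turn": [0, 0, 0], "gripper": -1}])

```text
time_s: 57.2
position: [0.4994, 0.42, 0.1193]
tool_rot: [[-0.066, -0.998, 0.0], [-0.998, 0.066, 0.0], [-0.0, -0.0, -1.0]]
ft_force: [0.7, -0.5, -2.2]
grip_width: 0.0586
```

>>> step_arm(steps=[{"xyz": [0, 0, 0.03], "turn": [0, 0, 0], "gripper": -1}, {"xyz": [0, 0, 0.01], "turn": [0, 0, 0], "gripper": -1}, {"xyz": [0, 0, 0], "turn": [0, 0, 0], "gripper": -1}, {"xyz": [0, 0, 0], "turn": [0, 0, 0], "gripper": -1}, {"xyz": [0, 0, 0], "turn": [0, 0, 0], "gripper": -1}])

```text
time_s: 57.62
position: [0.4997, 0.4201, 0.1184]
tool_rot: [[-0.066, -0.998, 0.002], [-0.998, 0.066, 0.001], [-0.001, -0.001, -1.0]]
ft_force: [-1.5, -0.6, 5.0]
grip_width: 0.0584
```

>>> step_arm(steps=[{"xyz": [0, 0, 0], "turn": [0, 0, 0], "gripper": 0.3}, {"xyz": [0, 0, 0], "turn": [0, 0, 0], "gripper": 1}, {"xyz": [0, 0, 0], "turn": [0, 0, 0], "gripper": 1}, {"xyz": [0, 0, 0], "turn": [0, 0, 0], "gripper": 1}, {"xyz": [0, 0, -0.2], "turn": [0, 0, 0], "gripper": 1}, {"xyz": [0, 0, -0.5], "turn": [0, 0, 0], "gripper": 1}, {"xyz": [0, 0, -0.8], "turn": [0, 0, 0], "gripper": 1}, {"xyz": [0, 0, -0.9], "turn": [0, 0, 0], "gripper": 1}, {"xyz": [0, 0, -0.9], "turn": [0, 0, -0.4], "gripper": 1}, {"xyz": [0, 0, -0.8], "turn": [0, 0, -1], "gripper": 1}, {"xyz": [0, 0, -0.4], "turn": [0, 0, -1], "gripper": 1}, {"xyz": [0, 0, -0.1], "turn": [0, 0, -1], "gripper": 1}, {"xyz": [0, 0, 0], "turn": [0, 0, -1], "gripper": 1}, {"xyz": [0, 0, 0], "turn": [0, 0, -1], "gripper": 1}, {"xyz": [0, 0, 0], "turn": [0, 0, -1], "gripper": 1}, {"xyz": [0, 0, 0], "turn": [0, 0, -1], "gripper": 1}, {"xyz": [0, 0, 0], "turn": [0, 0, -1], "gripper": 1}, {"xyz": [0, 0, 0], "turn": [0, 0, -1], "gripper": 1}, {"xyz": [0, 0, 0], "turn": [0, 0, -1], "gripper": 1}, {"xyz": [0, 0, 0], "turn": [0, 0, -1], "gripper": 1}])

```text
time_s: 59.28
position: [0.4992, 0.4198, 0.3021]
tool_rot: [[0.751, -0.66, 0.0], [-0.66, -0.751, 0.0], [0.0, -0.0, -1.0]]
ft_force: [0.1, -0.3, 0.3]
grip_width: 0.0854
```

```bash
python3 go.py .5334 -.0866 .1135 -9.7
```

```text
t 59.3 pos [0.4992 0.4198 0.3021] yaw -41.3 tilt [0.0002 0.0002] w 0.0854 F [ 0.0513 -0.3451  0.3393] q [30. 31. 50.  0. 99. 71.]
shift units [ 2.98 12.34  4.71] turn z units -6.89
```

>>> step_arm(steps=[{"xyz": [0, 0, 0], "turn": [0, 0, -1], "gripper": 1}, {"xyz": [0, 0, 0], "turn": [0, 0, -1], "gripper": 1}, {"xyz": [0, 0, 0], "turn": [0, 0, -1], "gripper": 1}, {"xyz": [0, 0, 0], "turn": [0, 0, -1], "gripper": 1}, {"xyz": [0, 0, 0], "turn": [0, 0, -1], "gripper": 1}, {"xyz": [0, 0, 0], "turn": [0, 0, -1], "gripper": 1}, {"xyz": [0, 0, 0], "turn": [0, 0, -0.89], "gripper": 1}, {"xyz": [0.1, 0.4, 0], "turn": [0, 0, 0], "gripper": 1}, {"xyz": [0.19, 0.8, 0], "turn": [0, 0, 0], "gripper": 1}, {"xyz": [0.23, 0.95, 0], "turn": [0, 0, 0], "gripper": 1}, {"xyz": [0.23, 0.95, 0], "turn": [0, 0, 0], "gripper": 1}, {"xyz": [0.23, 0.95, 0], "turn": [0, 0, 0], "gripper": 1}, {"xyz": [0.23, 0.95, 0], "turn": [0, 0, 0], "gripper": 1}, {"xyz": [0.23, 0.95, 0], "turn": [0, 0, 0], "gripper": 1}, {"xyz": [0.23, 0.95, 0], "turn": [0, 0, 0], "gripper": 1}, {"xyz": [0.23, 0.95, 0], "turn": [0, 0, 0], "gripper": 1}, {"xyz": [0.23, 0.95, 0], "turn": [0, 0, 0], "gripper": 1}, {"xyz": [0.23, 0.95, 0], "turn": [0, 0, 0], "gripper": 1}, {"xyz": [0.23, 0.95, 0], "turn": [0, 0, 0], "gripper": 1}, {"xyz": [0.23, 0.95, 0], "turn": [0, 0, 0], "gripper": 1}])

```text
time_s: 60.95
position: [0.5297, -0.0605, 0.3023]
tool_rot: [[0.985, -0.173, 0.001], [-0.173, -0.985, -0.0], [0.001, 0.0, -1.0]]
ft_force: [0.6, 0.2, -0.3]
grip_width: 0.0854
```

>>> step_arm(steps=[{"xyz": [0.1, 0.5, 0], "turn": [0, 0, 0], "gripper": 1}, {"xyz": [0.06, 0.19, 0.2], "turn": [0, 0, 0], "gripper": 1}, {"xyz": [0, 0, 0.5], "turn": [0, 0, 0], "gripper": 1}, {"xyz": [0, 0, 0.7], "turn": [0, 0, 0], "gripper": 1}, {"xyz": [0, 0, 0.5], "turn": [0, 0, 0], "gripper": 1}, {"xyz": [0, 0, 0.1], "turn": [0, 0, 0], "gripper": 1}, {"xyz": [0, 0, 0], "turn": [0, 0, 0], "gripper": 1}, {"xyz": [0, 0, 0], "turn": [0, 0, 0], "gripper": 1}])

```text
time_s: 61.62
position: [0.532, -0.0865, 0.2227]
tool_rot: [[0.985, -0.172, 0.002], [-0.172, -0.985, -0.0], [0.002, 0.0, -1.0]]
ft_force: [-0.4, -0.3, 0.7]
grip_width: 0.0854
```

```bash
python3 go.py .5334 -.0866 .1135 -9.7
```

```text
t 61.6 pos [ 0.532  -0.0865  0.2227] yaw -9.9 tilt [ 0.0015 -0.0005] w 0.0854 F [-0.4156 -0.2748  0.6861] q [-22.  22.  79.   0.  79. -12.]
shift units [ 0.03 -0.    2.73] turn z units -0.04
```

>>> step_arm(steps=[{"xyz": [0.03, 0, 0.3], "turn": [0, 0, 0], "gripper": 1}, {"xyz": [0, 0, 0.6], "turn": [0, 0, 0], "gripper": 1}, {"xyz": [0, 0, 0.7], "turn": [0, 0, 0], "gripper": 1}, {"xyz": [0, 0, 0.6], "turn": [0, 0, 0], "gripper": 1}, {"xyz": [0, 0, 0.4], "turn": [0, 0, 0], "gripper": 1}, {"xyz": [0, 0, 0.1], "turn": [0, 0, 0], "gripper": 1}, {"xyz": [0, 0, 0], "turn": [0, 0, 0], "gripper": 1}, {"xyz": [0, 0, 0], "turn": [0, 0, 0], "gripper": 1}, {"xyz": [0, 0, 0], "turn": [0, 0, 0], "gripper": 0}, {"xyz": [0, 0, 0], "turn": [0, 0, 0], "gripper": -1}, {"xyz": [0, 0, 0], "turn": [0, 0, 0], "gripper": -1}, {"xyz": [0, 0, 0], "turn": [0, 0, 0], "gripper": -1}, {"xyz": [0, 0, 0], "turn": [0, 0, 0], "gripper": -1}, {"xyz": [0, 0, 0], "turn": [0, 0, 0], "gripper": -1}, {"xyz": [0, 0, 0], "turn": [0, 0, 0], "gripper": -1}, {"xyz": [0, 0, 0], "turn": [0, 0, 0], "gripper": -1}])

```text
time_s: 62.95
position: [0.5333, -0.0873, 0.1146]
tool_rot: [[0.985, -0.172, 0.002], [-0.172, -0.985, -0.001], [0.002, 0.0, -1.0]]
ft_force: [0.2, 0.4, 6.3]
grip_width: 0.049
```

>>> step_arm(steps=[{"xyz": [0, 0, -0.2], "turn": [0, 0, 0], "gripper": -1}, {"xyz": [0, 0, -0.5], "turn": [0, 0, 0], "gripper": -1}, {"xyz": [0, 0, -0.7], "turn": [0, 0, 0], "gripper": -1}, {"xyz": [0, 0, -0.7], "turn": [0, 0, 0], "gripper": -1}, {"xyz": [0, 0, -0.8], "turn": [0, 0, 0], "gripper": -1}, {"xyz": [0, 0, -0.8], "turn": [0, 0, 0], "gripper": -1}, {"xyz": [0, 0, -0.6], "turn": [0, 0, 0.6], "gripper": -1}, {"xyz": [0, 0, -0.4], "turn": [0, 0, 1], "gripper": -1}, {"xyz": [0, 0, -0.1], "turn": [0, 0, 1], "gripper": -1}, {"xyz": [0, 0, 0], "turn": [0, 0, 1], "gripper": -1}, {"xyz": [0, 0, 0], "turn": [0, 0, 1], "gripper": -1}, {"xyz": [0, 0, 0], "turn": [0, 0, 1], "gripper": -1}, {"xyz": [0, 0, 0], "turn": [0, 0, 1], "gripper": -1}, {"xyz": [0, 0, 0], "turn": [0, 0, 1], "gripper": -1}, {"xyz": [0, 0, 0], "turn": [0, 0, 1], "gripper": -1}, {"xyz": [0, 0, 0], "turn": [0, 0, 1], "gripper": -1}, {"xyz": [0, 0, 0], "turn": [0, 0, 1], "gripper": -1}, {"xyz": [0, 0, 0], "turn": [0, 0, 1], "gripper": -1}, {"xyz": [0, 0, 0], "turn": [0, 0, 1], "gripper": -1}, {"xyz": [0, 0, 0], "turn": [0, 0, 1], "gripper": -1}])

```text
time_s: 64.62
position: [0.5324, -0.087, 0.3058]
tool_rot: [[0.301, -0.954, -0.001], [-0.954, -0.301, 0.0], [-0.0, 0.001, -1.0]]
ft_force: [-0.6, 0.1, -1.5]
grip_width: 0.0495
```

```bash
python3 go.py .4217 .337 .12 -94
```

```text
t 64.6 pos [ 0.5324 -0.087   0.3058] yaw -72.5 tilt [-0.0007  0.0003] w 0.0495 F [-0.6468  0.0535 -1.5379] q [-22.  19.  70.   0.  91.  51.]
shift units [-10.38   3.5    4.64] turn z units 4.69
```

>>> step_arm(steps=[{"xyz": [0, 0, 0], "turn": [0, 0, 1], "gripper": -1}, {"xyz": [0, 0, 0], "turn": [0, 0, 1], "gripper": -1}, {"xyz": [0, 0, 0], "turn": [0, 0, 1], "gripper": -1}, {"xyz": [0, 0, 0], "turn": [0, 0, 1], "gripper": -1}, {"xyz": [0, 0, 0], "turn": [0, 0, 0.69], "gripper": -1}, {"xyz": [-0.4, 0.1, 0], "turn": [0, 0, 0], "gripper": -1}, {"xyz": [-0.7, 0.24, 0], "turn": [0, 0, 0], "gripper": -1}, {"xyz": [-0.85, 0.29, 0], "turn": [0, 0, 0], "gripper": -1}, {"xyz": [-0.85, 0.29, 0], "turn": [0, 0, 0], "gripper": -1}, {"xyz": [-0.85, 0.29, 0], "turn": [0, 0, 0], "gripper": -1}, {"xyz": [-0.85, 0.29, 0], "turn": [0, 0, 0], "gripper": -1}, {"xyz": [-0.85, 0.29, 0], "turn": [0, 0, 0], "gripper": -1}, {"xyz": [-0.85, 0.29, 0], "turn": [0, 0, 0], "gripper": -1}, {"xyz": [-0.85, 0.29, 0], "turn": [0, 0, 0], "gripper": -1}, {"xyz": [-0.85, 0.29, 0], "turn": [0, 0, 0], "gripper": -1}, {"xyz": [-0.85, 0.29, 0], "turn": [0, 0, 0], "gripper": -1}, {"xyz": [-0.8, 0.27, 0], "turn": [0, 0, 0], "gripper": -1}, {"xyz": [-0.5, 0.17, 0], "turn": [0, 0, 0], "gripper": -1}, {"xyz": [-0.33, 0.11, 0], "turn": [0, 0, 0], "gripper": -1}, {"xyz": [0, 0, 0], "turn": [0, 0, 0], "gripper": -1}])

```text
time_s: 66.28
position: [0.419, 0.3385, 0.3056]
tool_rot: [[-0.063, -0.998, -0.001], [-0.998, 0.063, 0.0], [-0.0, 0.001, -1.0]]
ft_force: [-0.1, 0.1, -3.4]
grip_width: 0.0488
```

```bash
python3 go.py .4217 .337 .1216 -94
```

```text
t 66.3 pos [0.419  0.3385 0.3056] yaw -93.6 tilt [-0.0009  0.0003] w 0.0488 F [-0.0582  0.1115 -3.4035] q [ 26.  19.  70.   0.  91. 120.]
shift units [ 0.03 -0.07  4.6 ] turn z units 0.09
```

>>> step_arm(steps=[{"xyz": [0, 0, 0.2], "turn": [0, 0, 0.07], "gripper": -1}, {"xyz": [0, 0, 0.5], "turn": [0, 0, 0], "gripper": -1}, {"xyz": [0, 0, 0.7], "turn": [0, 0, 0], "gripper": -1}, {"xyz": [0, 0, 0.8], "turn": [0, 0, 0], "gripper": -1}, {"xyz": [0, 0, 0.7], "turn": [0, 0, 0], "gripper": -1}, {"xyz": [0, 0, 0.6], "turn": [0, 0, 0], "gripper": -1}, {"xyz": [0, 0, 0.4], "turn": [0, 0, 0], "gripper": -1}, {"xyz": [0, 0, 0.2], "turn": [0, 0, 0], "gripper": -1}, {"xyz": [0, 0, 0.1], "turn": [0, 0, 0], "gripper": -1}, {"xyz": [0, 0, 0], "turn": [0, 0, 0], "gripper": -1}, {"xyz": [0, 0, 0], "turn": [0, 0, 0], "gripper": -1}, {"xyz": [0, 0, 0], "turn": [0, 0, 0], "gripper": -1}])

```text
time_s: 67.28
position: [0.4209, 0.3365, 0.1386]
tool_rot: [[-0.072, -0.997, 0.002], [-0.997, 0.072, 0.001], [-0.001, -0.002, -1.0]]
ft_force: [-0.3, -0.1, -2.4]
grip_width: 0.0493
```

```bash
python3 go.py .4217 .337 .1216 -94
```

```text
t 67.3 pos [0.4209 0.3365 0.1386] yaw -94.1 tilt [0.0019 0.0009] w 0.0493 F [-0.25   -0.0688 -2.4139] q [ 26.  27.  86.  -0.  67. 120.]
shift units [-0.01 -0.02  0.43] turn z units -0.02
```

>>> step_arm(steps=[{"xyz": [0, -0.02, 0.15], "turn": [0, 0, 0], "gripper": -1}, {"xyz": [0, 0, 0.12], "turn": [0, 0, 0], "gripper": -1}, {"xyz": [0, 0, 0.07], "turn": [0, 0, 0], "gripper": -1}, {"xyz": [0, 0, 0.04], "turn": [0, 0, 0], "gripper": -1}, {"xyz": [0, 0, 0.02], "turn": [0, 0, 0], "gripper": -1}, {"xyz": [0, 0, 0], "turn": [0, 0, 0], "gripper": -1}, {"xyz": [0, 0, 0], "turn": [0, 0, 0], "gripper": -1}, {"xyz": [0, 0, 0], "turn": [0, 0, 0], "gripper": -1}])

```text
time_s: 67.95
position: [0.4212, 0.3363, 0.1217]
tool_rot: [[-0.071, -0.997, 0.0], [-0.997, 0.071, -0.0], [0.0, -0.0, -1.0]]
ft_force: [-0.9, -1.7, -0.6]
grip_width: 0.0492
```

>>> step_arm(steps=[{"xyz": [0, 0, 0.01], "turn": [0, 0, 0], "gripper": -1}, {"xyz": [0, 0, 0], "turn": [0, 0, 0], "gripper": -1}, {"xyz": [0, 0, 0], "turn": [0, 0, 0], "gripper": -1}])

```text
time_s: 68.2
position: [0.4213, 0.3363, 0.1216]
tool_rot: [[-0.071, -0.997, 0.001], [-0.997, 0.071, 0.0], [-0.0, -0.001, -1.0]]
ft_force: [-1.4, -3.7, 5.0]
grip_width: 0.0489
```

Down. Release, rise, back off for a look.

>>> step_arm(steps=[{"xyz": [0, 0, 0], "turn": [0, 0, 0], "gripper": 0.2}, {"xyz": [0, 0, 0], "turn": [0, 0, 0], "gripper": 1}, {"xyz": [0, 0, 0], "turn": [0, 0, 0], "gripper": 1}, {"xyz": [0, 0, 0], "turn": [0, 0, 0], "gripper": 1}, {"xyz": [0, 0, 0], "turn": [0, 0, 0], "gripper": 1}, {"xyz": [0, 0, -0.2], "turn": [0, 0, 0], "gripper": 1}, {"xyz": [0, 0, -0.5], "turn": [0, 0, 0], "gripper": 1}, {"xyz": [0, 0, -0.8], "turn": [0, 0, 0], "gripper": 1}, {"xyz": [0, 0, -0.9], "turn": [0, 0, 0], "gripper": 1}, {"xyz": [0, 0, -0.9], "turn": [0, 0, 0], "gripper": 1}, {"xyz": [0, 0, -0.9], "turn": [0, 0, 0], "gripper": 1}, {"xyz": [0, 0, -0.9], "turn": [0, 0, 0], "gripper": 1}, {"xyz": [0, 0.2, -0.9], "turn": [0, 0, 0], "gripper": 1}, {"xyz": [0, 0.5, -0.7], "turn": [0, 0, 0], "gripper": 1}, {"xyz": [0, 0.4, -0.3], "turn": [0, 0, 0], "gripper": 1}, {"xyz": [0, 0.1, 0], "turn": [0, 0, 0], "gripper": 1}, {"xyz": [0, 0, 0], "turn": [0, 0, 0], "gripper": 1}, {"xyz": [0, 0, 0], "turn": [0, 0, 0], "gripper": 1}, {"xyz": [0, 0, 0], "turn": [0, 0, 0], "gripper": 1}])

```text
time_s: 69.78
position: [0.3737, 0.3396, 0.3991]
tool_rot: [[-0.072, -0.997, -0.003], [-0.997, 0.072, -0.002], [0.002, 0.003, -1.0]]
ft_force: [-0.5, 0.2, 0.1]
grip_width: 0.0856
```

```bash
python3 - <<'E'
from chk import *
grab('wrist','w5'); grab('top','top3')
I=[('round',.5005,.42,.162,.03),('sq',.4897,.2518,.157,.03),('can',.4209,.3363,.162,.03),('tape',.42,.445,.034,.03),('dish',.408,.244,.026,.034)]
find('w2',I);find('w5',I);find('top3',I[:3]+[('pot',.4815,-.322,.107,.045)])
z=load('w5')['im'];t=load('top3')['im'][150:390,100:520]
cv2.imwrite('pics/end.png',np.hstack([cv2.resize(z,(400,300)),cv2.resize(t,(400,300))])[:,:,::-1])
E
```

```text
w2 round 1166 [0.5007 0.42   0.161 ] [0.5005 0.4196 0.1619]
w2 sq 1972 [0.4897 0.2518 0.1557] [0.4898 0.252  0.1569]
w2 can 1538 [0.4208 0.3364 0.1617] [0.4211 0.3363 0.1619]
w2 tape 622 [0.4228 0.4461 0.0326] [0.4233 0.446  0.0336]
w2 dish 1387 [0.4077 0.2431 0.0249] [0.4081 0.243  0.0258]
w5 round 1189 [0.5013 0.4202 0.1609] [0.5009 0.4198 0.1619]
w5 sq 2007 [0.4903 0.2527 0.156 ] [0.4902 0.253  0.1569]
w5 can 1558 [0.421  0.3358 0.1616] [0.4214 0.3358 0.1619]
w5 tape 630 [0.4231 0.4462 0.033 ] [0.4234 0.4459 0.0336]
w5 dish 1404 [0.4079 0.2429 0.0254] [0.4081 0.2431 0.0259]
top3 round 147 [0.4993 0.4216 0.1619] [0.4989 0.4218 0.1619]
top3 sq 290 [0.4899 0.2535 0.157 ] [0.4888 0.2534 0.1569]
top3 can 255 [0.4189 0.335  0.1621] [0.419  0.3357 0.1618]
top3 pot 467 [ 0.4808 -0.3207  0.107 ] [ 0.4807 -0.3199  0.1063]
```

View pics/end.png

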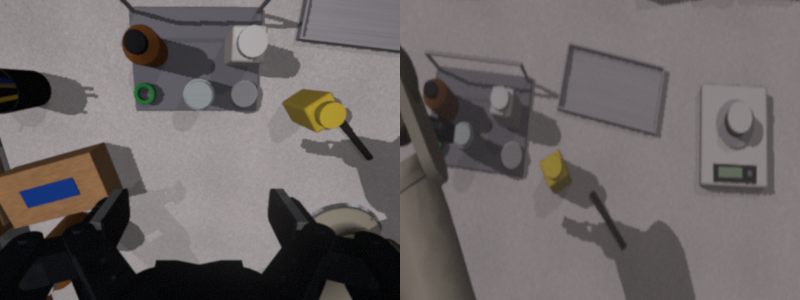

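The final picture shows the three containers back on the stand (left panel: round 143,43; square 248,42; canister 198,94). The tray is empty and the pot is on the pan (right panel: 739,118). All are within about 1 mm of where they should be.

```bash
python3 -c "
from rig import order; print(order.close_job())"
```

```text
the job is handed in; nothing more can be done
None
```

The job is done and handed in at about 70 s of the 147 s allowed; closing it gave no verdict. I moved the canister, round bottle and square bottle into the tray, set the pot on the balance pan, then put the square bottle, round bottle and canister back on their spots.

My last camera checks:
- **Tall containers:** each stands upright within about 1 mm of its starting spot.
- **Pot:** it measured within about 1 mm of the pan centre from the wrist camera after release.
- **Tape and dish:** both moved less than 0.5 mm.
- **Robot:** the gripper is open, clear of everything, with no contact force at the wrist.

No check failed. The top camera reads 1 to 3 mm off the wrist camera, which is about its calibration error and well inside the 15 mm tolerance.

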